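# Hang the coupon carrier in the notch of the rinse bath's rim

### The job

Pick up the steel coupon carrier by its orange grip and hang it by its own hook on the blue strip along the near rim of the rinse bath, with the coupons inside the bath. The hook must sit fully home in the strip's notch so that the carrier stays put. Be gentle with the bath, do not disturb the glassware, and let go.

Things in the scene. Friction and masses are not known exactly. Their poses are not given: they have to be found in the camera images.
- carrier: steel carrier with five upright copper and brass coupons, 0.2 to 0.4 kg, standing on the bench. Origin: centre of its underside; z up. Tray 56 (x) x 70 (y) mm. At its -x side a 3 mm back plate, 40 mm wide, outer face at x -29.5, rises to z 112 and carries the hook. Centre of mass within 8 mm of the grip's upright axis
- grip (a point): centre of the carrier's upright orange grip block, at (0, 0, 132) mm in the carrier's frame, axes as the carrier's. The block is 28 mm in x, 14 mm in y (take it across these), 40 mm high (z 112 to 152). Below it a steel arm 16 mm wide (z 108 to 112) runs to the back plate
- hook_seat (a point): middle of the underside of the hook's roof, at (-33.5, 0, 108) mm in the carrier's frame, axes as the carrier's. The hook is 22 mm wide (y); roof 4 mm thick, reaching from the back plate to -x; then a 3 mm lip down to z 94, its inner face at x -37.5. Mouth between lip and back plate: 8 mm
- bath: open steel rinse bath, fixed, 144 (x) x 270 (y) mm, walls 4 mm thick and 112 mm high, inner floor at z 10. Origin: centre of its underside, z up; the near wall is at -x and carries the blue strip. With the carrier hung in the notch, its x axis points as the bath's and its underside is at about z 24
- strip_line (a point): point (-70, 0, 140) mm in the bath's frame, axes as the bath's: middle of the near wall's thickness, height of the strip's top. The blue strip (4 mm thick, 170 mm long in y) stands on this wall; one notch, 25.5 mm wide, floor 8 mm below the top, centred anywhere from 30 mm left to 30 mm right of this point along y: not measured, find it by eye or feel
- beaker: empty glass beaker, 70 mm wide, 92 mm high; origin centre of underside. Leave alone.
- flask: stoppered conical glass flask, 66 mm wide, 111 mm high; origin centre of underside. Leave alone.
- vial: glass vial with red cap, 27 mm wide, 59 mm high; origin centre of underside. Leave alone.

How it is judged:
On the way:
1. the carrier is lifted clear of the bench (height (world z) of carrier above 0.05 m), for 0.2 s.
At the end, for the whole second after the job is handed in: The carrier hangs released and at rest in the notch, tray inside the bath: the underside of its hook's roof is 5 to 11 mm below the strip's top (fully home: 8 mm) and within 5 mm of the wall's middle plane, and the carrier is upright within 0.15 rad (z of hook_seat in the frame of strip_line between -0.011 and -0.005 m and x of hook_seat in the frame of strip_line between -0.005 and 0.005 m and x of carrier in the frame of bath above -0.055 m and angle between carrier's own z axis and vertical below 0.15 rad and linear speed of carrier below 0.02 m/s and angular speed of carrier below 0.2 rad/s and contact force between the fingers and carrier below 0.1 N); the robot touches nothing.
It fails at once if the carrier is pressed or knocked against the bath or its strip with more than 20 N (contact force between carrier and bath above 20 N).
It fails at once if the robot itself pushes on the bath with more than 10 N (contact force between the arm and bath above 10 N).
It fails at once if the beaker is moved more than 15 mm (distance of beaker from where it was at the start of the episode above 0.015 m).
It fails at once if the flask is moved more than 15 mm (distance of flask from where it was at the start of the episode above 0.015 m).
It fails at once if the vial is moved more than 15 mm (distance of vial from where it was at the start of the episode above 0.015 m).
It also fails if it takes over 64 s, if anything falls off the work surface, if the arm or the gripper's body presses on something with over 40 N, if the wrist force passes 120 N, or if a joint passes its speed limit or range.

### The arm

A 6-joint arm with a two-finger parallel gripper is mounted at the origin on a cart in front of the work surface, level with it; the furniture and walls round the work are solid. World frame = base frame: x ahead of the robot, y to its left, z up, the work surface at z = 0. Lengths are in m, angles in rad, forces in N, time in s.
With the tool pointing down it reaches from about 0.425 to 0.925 m from the base axis. Payload 12.5 kg.
Tool frame: the origin (TCP) lies at the very end of the fingers, on their centre line; the grasp point (between the pads) lies 19 mm behind it (ctrl.grip_depth is the y of the grasp point in the tool frame, in m); y points along the fingers, x is the direction in which the jaws open and shut, and the axes are right-handed (so a half turn about y gives the same grasp; the last joint's range is limited). The gripper opens to 85 mm and grips with 20 to 120 N. Pads are 22 mm wide; open, the fingers measure 114 mm over their backs; the gripper's body (76 mm by 85 mm) begins 54 mm behind the grasp point. The pads swing forward as they close: fully open they stand 13 mm farther back than shut.
Start: joints at [-0.106, 0.491, 1.559, -0, 1.092, -0.106], TCP at [0.625, 0, 0.196] pointing down, gripper open.
Joint ranges: [-3.1, 3.1], [-0.84, 2.19], [0.05, 2.79], [-1.13, 4.28], [0.06, 2.93], [-2.69, 2.69]. Speed limits (rad/s): [2.22, 2.22, 2.79, 3.14, 3.14, 3.14].

### API

Orientations are given as a unit quaternion [w, x, y, z].
In Python, from workcell import ctrl, grab_frame, get_calibration gives the robot as it stands.
- The arm moves only by the tool jog_arm, never from a script. Its argument "targets" is text: rows parted by semicolons, each of 7 numbers parted by spaces: the shift along the world's x, y, z in cm, then the turn, a rotation vector about the world's x, y, z in degrees, then the closure, from 0 (fully open) to 1 (shut). In form: x y z wx wy wz fingers; .... A call has exactly 10 rows; each row is the pose to reach, as a shift and turn from the pose commanded when the call began; what a row does not reach only later rows make up. A row lasts 1/12 s, in which the tool goes at most 41.7 mm and 7.16 degrees, less where a joint would pass 70% of its speed; a pose out of reach is approached as far as the arm can. A call with a gripper value outside its range is refused whole. The fingers move at their own pace and stop on an object; "grip_force" is the grip in N (left out, the last holds). Time passes only in rows, so rows that repeat a pose let the fingers close, or fill a call up. It gives the time, the measured TCP pose, the force and the opening at its end, in the units of the state.
- ctrl.get_obs(): the state, without advancing time (a new reading comes with each control period).
- grab_frame(name): name is "scene" or "side" or "wrist"; returns the picture (480x640x3 uint8, red, green, blue); there is no depth.
- get_calibration(name): a dict with "intrinsics" (3x3 intrinsics, pixels), "eye" and "attitude" of the camera in the world. Camera axes: x right, y down, z forward; pixel columns grow to the right and rows downward; lengths in m; the calibration is good to about 2 mm. The wrist camera is an equidistant fisheye: a pixel r from the principal point sees the ray r / f radians off the axis. A picture is of the moment at which its call begins: read the wrist's pose just before it. get_calibration takes no time and is no camera call; for the wrist camera it gives the pose at the moment of the call.
- ctrl.hand_in(): hands the job in, once; it reports no verdict.
The state is a dict: "t": time; "q": joint angles; "joint_velocities": joint speeds; "tau": joint torques, N m; "eef_pos": TCP position; "orientation": TCP orientation; "force": force on the tool from outside, world axes, zero at the start; "ft_torque": the same for the moment, N m; "opening": finger opening in m.
Only numpy, scipy, OpenCV 4.12 (cv2) and the standard library are available. Lean on these libraries where they do the work, as an engineer would, in place of code of your own. Each camera call takes 0.05 s, during which the arm holds its last target.

## Working session

There is one attempt and no reset: what is moved stays moved. The work goes in short steps, Python scripts to look and compute and a tool call to move; the robot and the scene stay as the last step left them, time stands still between calls to the robot, and variables do not carry over. Pictures are saved under pics/ and viewed, and the job is handed in when it is done.

Besides the shell and the picture viewer there is one more tool, called after "Emit:" as name(argument=value, ...), one argument or row to a line, values as JSON. jog_arm: Moves the arm, as the interface text tells. Its arguments: {"type":"object","properties":{"targets":{"type":"string"},"grip_force":{"type":"number"}},"required":["targets"]}

```bash
ls; mkdir -p pics; cat > h.py <<'E'
import numpy as np, cv2
from workcell import ctrl, grab_frame, get_calibration
def save(name,fn,crop=None,scale=1):
    im=grab_frame(name)[:,:,::-1]
    cv2.imwrite('pics/raw_'+fn,im)
    if crop: x0,y0,x1,y1=crop; im=im[y0:y1,x0:x1]
    if scale!=1: im=cv2.resize(im,None,fx=scale,fy=scale,interpolation=cv2.INTER_CUBIC)
    cv2.imwrite('pics/'+fn,im)
E
python3 - <<'E'
from h import *
o=ctrl.get_obs(); print({k:np.round(v,4) for k,v in o.items()}, ctrl.grip_depth)
for n in("scene","side","wrist"):
    save(n,n+'0.png'); c=get_calibration(n); print(n,{k:np.round(v,4) for k,v in c.items()})
E
```

```text
pics
{'t': np.float64(0.0), 'q': array([-0.1056,  0.4915,  1.5595,  0.    ,  1.0917, -0.1056]), 'joint_velocities': array([0.0008, 0.001 , 0.001 , 0.0001, 0.001 , 0.0007]), 'tau': array([-3.00000e-04, -6.18447e+01, -2.61597e+01, -1.00000e-04,
        4.00000e-03, -0.00000e+00]), 'eef_pos': array([0.6247, 0.    , 0.1953]), 'orientation': array([ 7.071e-01, -7.071e-01,  4.000e-04,  4.000e-04]), 'force': array([-0.0825,  0.1761,  0.1436]), 'ft_torque': array([0.0016, 0.03  , 0.0199]), 'opening': np.float64(0.0852)} -0.0187
scene {'intrinsics': array([[584.8875,   0.    , 318.8213],
       [  0.    , 584.8875, 242.7164],
       [  0.    ,   0.    ,   1.    ]]), 'eye': array([-0.1412, -0.8079,  1.0175]), 'attitude': array([-0.3789,  0.8482, -0.3416,  0.1422])}
side {'intrinsics': array([[457.3446,   0.    , 325.937 ],
       [  0.    , 457.3446, 238.9464],
       [  0.    ,   0.    ,   1.    ]]), 'eye': array([ 0.5161, -0.9331,  0.66  ]), 'attitude': array([-4.735e-01,  8.808e-01,  3.200e-03,  6.000e-04])}
wrist {'intrinsics': array([[371.6483,   0.    , 316.6747],
       [  0.    , 371.6483, 239.6976],
       [  0.    ,   0.    ,   1.    ]]), 'eye': array([0.6251, 0.0843, 0.3736]), 'attitude': array([ 1.630e-01,  9.866e-01,  0.000e+00, -5.000e-04])}
```

View pics/scene0.png

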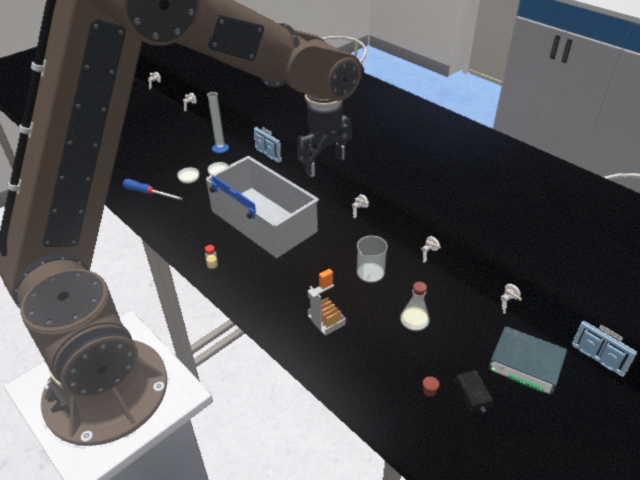

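View pics/side0.png

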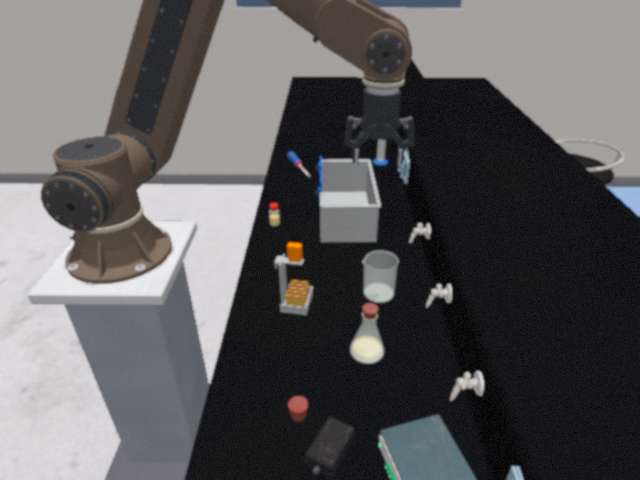

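View pics/wrist0.png

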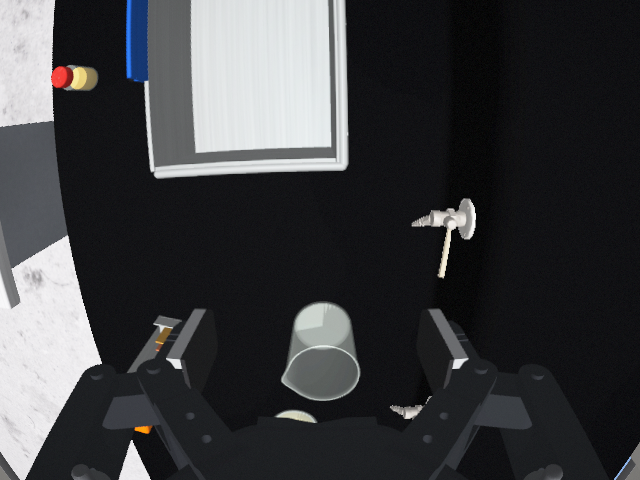

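The views show the carrier (scene ~(325,300)), with the bath and blue strip behind it to the left. The beaker and flask are to the right. Next I'll enlarge.

```bash
python3 - <<'E'
import cv2
def crop(src,dst,x0,y0,x1,y1,s):
    im=cv2.imread('pics/raw_'+src)[y0:y1,x0:x1]; im=cv2.resize(im,None,fx=s,fy=s,interpolation=cv2.INTER_CUBIC)
    for x in range((x0+9)//10*10,x1,10): cv2.putText(im,str(x),((x-x0)*s,8),0,.3,(0,255,255)); cv2.line(im,((x-x0)*s,10),((x-x0)*s,14),(0,255,255))
    for y in range((y0+9)//10*10,y1,10): cv2.putText(im,str(y),(0,(y-y0)*s+4),0,.3,(0,255,255)); cv2.line(im,(20,(y-y0)*s),(24,(y-y0)*s),(0,255,255))
    cv2.imwrite('pics/'+dst,im)
crop('scene0.png','a1.png',295,260,355,340,7)
crop('scene0.png','a2.png',200,150,325,255,6)
crop('side0.png','a3.png',265,230,325,320,6)
E
cat > crop.py <<'E'
import cv2
def crop(src,dst,x0,y0,x1,y1,s):
    im=cv2.imread('pics/raw_'+src)[y0:y1,x0:x1]; im=cv2.resize(im,None,fx=s,fy=s,interpolation=cv2.INTER_CUBIC)
    for x in range((x0+9)//10*10,x1,10): cv2.putText(im,str(x),((x-x0)*s,8),0,.3,(0,255,255)); cv2.line(im,((x-x0)*s,10),((x-x0)*s,14),(0,255,255))
    for y in range((y0+9)//10*10,y1,10): cv2.putText(im,str(y),(0,(y-y0)*s+4),0,.3,(0,255,255)); cv2.line(im,(20,(y-y0)*s),(24,(y-y0)*s),(0,255,255))
    cv2.imwrite('pics/'+dst,im)
E
python3 -c "
from crop import crop
crop('side0.png','a4.png',310,150,390,250,6)
crop('wrist0.png','a5.png',80,0,360,190,2)"
```

```text
(no output)
```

View pics/a1.png

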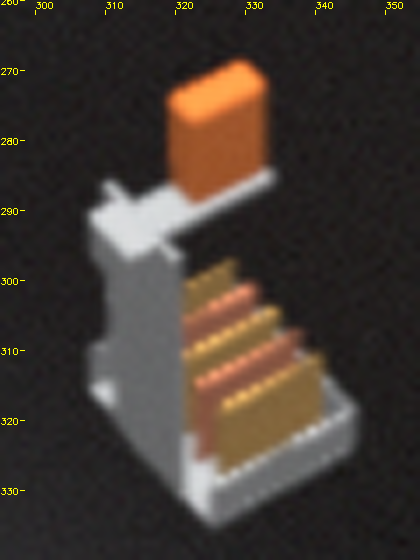

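View pics/a2.png

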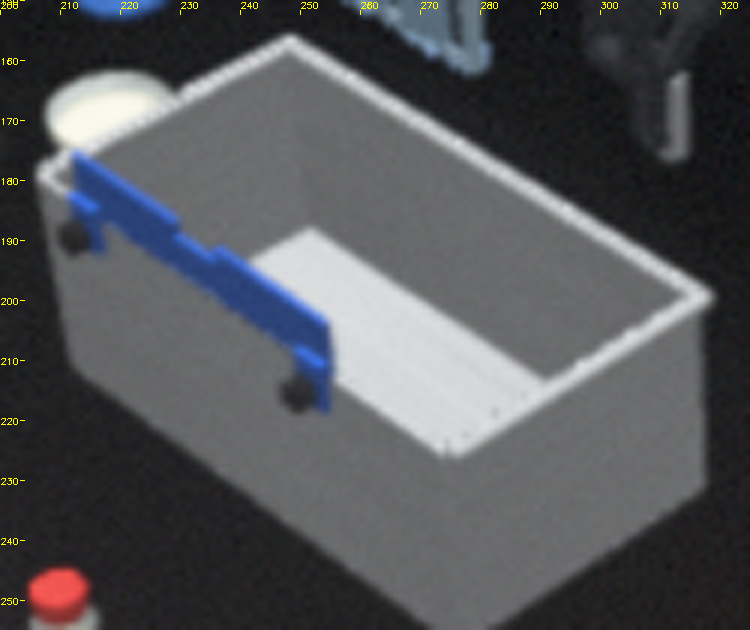

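View pics/a3.png

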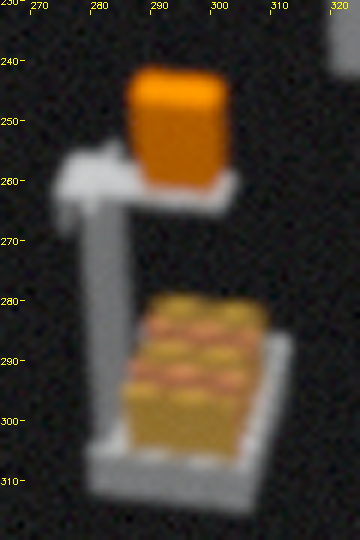

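View pics/a4.png

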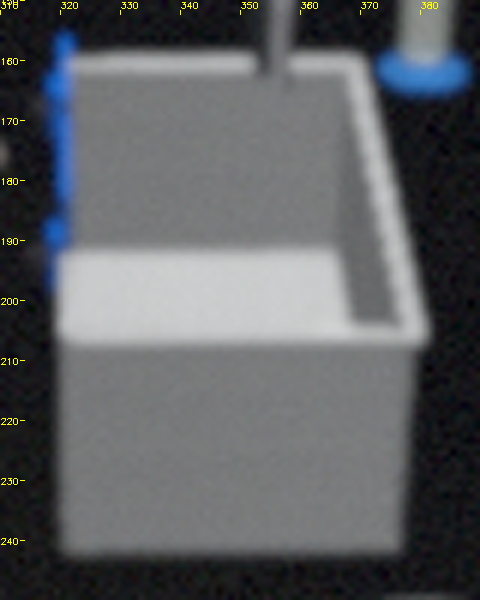

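View pics/a5.png

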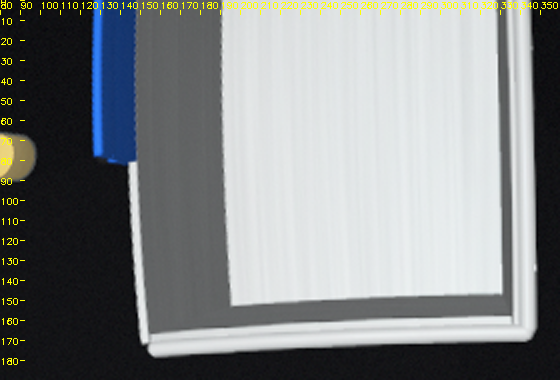

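```bash
cat > fit.py <<'E'
import numpy as np
from scipy.optimize import least_squares
from scipy.spatial.transform import Rotation as R
from workcell import get_calibration
def proj(cam,P):
    c=get_calibration(cam) if isinstance(cam,str) else cam
    w,x,y,z=c['attitude']; Rm=R.from_quat([x,y,z,w]).as_matrix()
    p=(np.atleast_2d(P)-c['eye'])@Rm; K=np.array(c['intrinsics'])
    if cam=='wrist' or (not isinstance(cam,str)):
        r=np.linalg.norm(p[:,:2],axis=1); th=np.arctan2(r,p[:,2])
        return np.c_[K[0,2]+K[0,0]*th*p[:,0]/r, K[1,2]+K[1,1]*th*p[:,1]/r]
    return np.c_[K[0,2]+K[0,0]*p[:,0]/p[:,2],K[1,2]+K[1,1]*p[:,1]/p[:,2]]
def place(v,P):
    P=np.asarray(P,float)/1000; c,s=np.cos(v[2]),np.sin(v[2])
    return np.c_[v[0]+c*P[:,0]-s*P[:,1],v[1]+s*P[:,0]+c*P[:,1],P[:,2]]
def fit(obs,v0):
    obs=[(c,np.array([o[0] for o in L],float),np.array([o[1] for o in L],float)) for c,L in obs]
    f=lambda v:np.concatenate([(proj(c,place(v,P))-uv).ravel() for c,P,uv in obs])
    r=least_squares(f,v0,loss='soft_l1')
    for c,P,uv in obs: print(c if isinstance(c,str) else 'wristc',np.round(proj(c,place(r.x,P))-uv,1).tolist())
    print('pose',np.round(r.x,4)); return r.x
E
python3 - <<'E'
from fit import *
S=[((-28,-35,0),(324.5,334.5)),((28,-35,0),(345.5,324)),((-14,-7,152),(322.5,277)),((14,-7,152),(332.8,271)),((14,7,152),(329,268)),((-14,7,152),(319.3,274.5))]
D=[((-28,-35,0),(279.8,311.5)),((28,-35,0),(306.5,315)),((-14,-7,152),(286.5,247)),((14,-7,152),(302,248)),((14,7,152),(301,242)),((-14,7,152),(288,241.5))]
fit([('scene',S)],[.4,-.2,0]);fit([('side',D)],[.4,-.2,0]);c=fit([('scene',S),('side',D)],[.4,-.2,0])
S=[((72,-135,112),(318,199.5)),((72,135,112),(248,156)),((-72,135,112),(206,179)),((72,-135,0),(317,231.5)),((-72,135,0),(212.5,211)),((-70,85,140),(211.8,175.5)),((-70,-85,140),(254.5,204)),((-72,-135,0),(276,250.5))]
D=[((72,-135,112),(381.5,207.5)),((-72,-135,112),(319,207)),((-72,-135,0),(320,242.5)),((72,-135,0),(377,242.5)),((72,135,112),(370,158.5))]
fit([('scene',S)],[.5,.2,0]);fit([('side',D)],[.5,.2,0]);b=fit([('scene',S),('side',D)],[.5,.2,0])
W=[((-72,-135,112),(152,178)),((72,-135,112),(347,168))]
b=fit([('scene',S),('side',D),('wrist',W)],[.5,.2,0])
for y in range(-30,31,15): print(y,proj('scene',place(b,[(-70,y-12.75,140),(-70,y+12.75,140)])).round(1).tolist())
print(proj('wrist',place(b,[(-70,85,140),(-70,-85,140)])))
E
```

```text
scene [[0.6, 0.9], [0.1, 0.0], [-0.4, 0.0], [0.3, 0.4], [0.3, -0.4], [-1.0, -1.4]]
pose [ 0.4499 -0.1821 -0.1562]
side [[0.4, 0.7], [-0.1, -0.0], [-0.0, -1.3], [-1.5, -1.1], [0.8, 1.0], [0.0, 0.3]]
pose [ 0.4517 -0.1852 -0.1441]
scene [[1.3, 0.9], [0.6, -0.1], [0.2, 0.0], [0.9, 0.4], [0.7, -0.4], [-0.5, -1.3]]
side [[0.0, -0.1], [-0.6, -0.8], [-0.4, -2.0], [-2.0, -1.7], [0.4, 0.3], [-0.3, -0.4]]
pose [ 0.4508 -0.1828 -0.1451]
scene [[-2.1, -1.7], [0.2, -0.4], [-0.3, -1.5], [-0.2, -0.1], [-0.8, -0.5], [4.5, 0.9], [4.3, 1.5], [-0.3, 7.6]]
pose [0.5691 0.1882 0.012 ]
side [[-2.0, -2.1], [1.6, -1.6], [0.7, 0.9], [-0.5, 0.9], [-0.0, 1.8]]
pose [0.5709 0.1795 0.0109]
scene [[-1.5, -1.5], [0.6, -0.2], [0.2, -1.3], [0.3, 0.0], [-0.4, -0.3], [5.0, 1.1], [4.8, 1.7], [0.2, 7.8]]
side [[-2.8, -3.5], [1.1, -3.0], [0.2, -0.6], [-1.2, -0.7], [-0.8, 0.8]]
pose [0.5694 0.1866 0.0127]
scene [[-0.3, -1.2], [0.9, 0.5], [0.7, -0.3], [1.5, 0.4], [0.2, 0.7], [5.7, 2.0], [6.3, 2.5], [1.9, 8.5]]
side [[-2.1, -2.9], [1.6, -2.1], [0.7, 0.4], [-0.6, 0.0], [-1.2, 1.3]]
wrist [[0.6, -1.5], [-2.5, -0.4]]
pose [0.5694 0.1826 0.0232]
-30 [[249.6, 198.9], [242.9, 194.5]]
-15 [[245.6, 196.3], [239.1, 191.9]]
0 [[241.8, 193.7], [235.3, 189.4]]
15 [[237.9, 191.2], [231.5, 186.9]]
30 [[234.2, 188.6], [227.8, 184.4]]
[[ 139.38126643 -104.06559865]
 [ 132.17693728  110.90170021]]
```

Emit:
jog_arm(
  targets="0 0 3 0 0 7; -2 -2 3 0 0 14; -4.5 -4.5 3 0 0 21; -7 -7 3 0 0 28; -9.5 -9.5 3 0 0 35; -12 -12 3 0 0 42; -14 -14 3 0 0 49; -16 -16 3 0 0 56; -17.4 -18.3 3 0 0 63; -17.4 -18.3 3 0 0 70 0",
)

```text
invalid input
```

Row 10 was malformed; I'll resend with all the closure values.

Emit:
jog_arm(
  targets="0 0 3 0 0 7 0; -2 -2 3 0 0 14 0; -4.5 -4.5 3 0 0 21 0; -7 -7 3 0 0 28 0; -9.5 -9.5 3 0 0 35 0; -12 -12 3 0 0 42 0; -14 -14 3 0 0 49 0; -16 -16 3 0 0 56 0; -17.4 -18.3 3 0 0 63 0; -17.4 -18.3 3 0 0 70 0",
)

```text
t: 0.98
eef_pos: [0.449, -0.1855, 0.226]
orientation: [-0.578, 0.579, 0.406, -0.407]
force: [-1.4, 0.8, 0.5]
opening: 0.0853
```

Emit:
jog_arm(
  targets="0 0 0 0 0 6 0; 0 0 0 0 0 12 0; 0 0 0 0 0 12 0; 0 0 0 0 0 12 0; 0 0 0 0 0 12 0; 0 0 0 0 0 12 0; 0 0 0 0 0 12 0; 0 0 0 0 0 12 0; 0 0 0 0 0 12 0; 0 0 0 0 0 12 0",
)

```text
t: 1.82
eef_pos: [0.451, -0.1829, 0.2259]
orientation: [0.534, -0.534, -0.464, 0.464]
force: [0.3, -0.2, 0.1]
opening: 0.0856
```

```bash
python3 - <<'E'
from h import *
o=ctrl.get_obs(); print({k:np.round(v,4) for k,v in o.items() if k in('t','q','eef_pos','orientation','force')})
print(get_calibration('wrist'))
save('wrist','w1.png')
from crop import crop
crop('w1.png','w1c.png',220,150,420,400,3)
E
```

```text
{'t': np.float64(1.8167), 'q': array([-5.2120e-01,  2.6040e-01,  1.8472e+00,  1.0000e-04,  1.0341e+00,
       -1.9521e+00]), 'eef_pos': array([ 0.451 , -0.1829,  0.2259]), 'orientation': array([ 0.5338, -0.5337, -0.4639,  0.4638]), 'force': array([ 0.3466, -0.1507,  0.146 ])}
{'intrinsics': array([[371.64829954,   0.        , 316.67466098],
       [  0.        , 371.64829954, 239.6976123 ],
       [  0.        ,   0.        ,   1.        ]]), 'eye': array([ 0.36909586, -0.16995283,  0.40407066]), 'attitude': array([0.12293828, 0.74478443, 0.64711403, 0.10689141])}
```

View pics/w1.png

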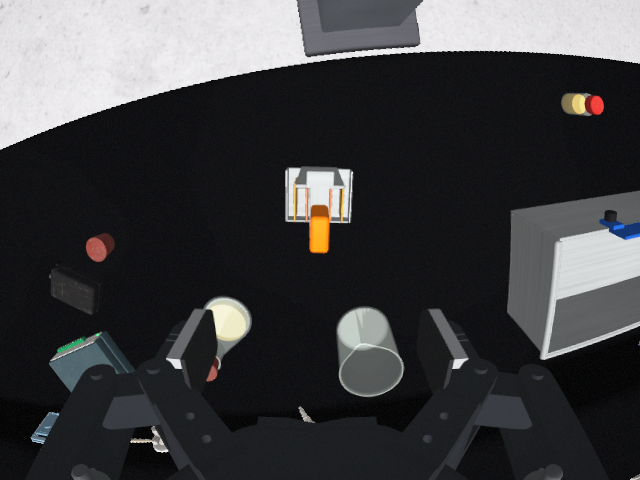

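View pics/w1c.png

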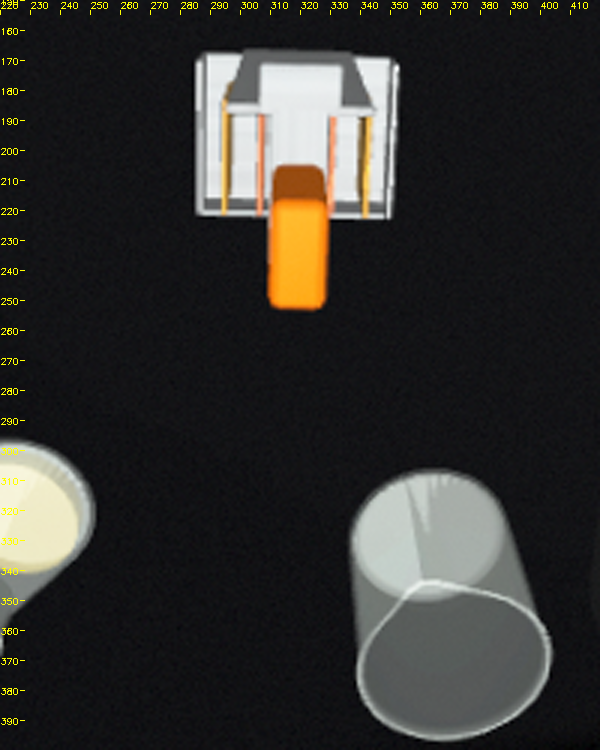

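```bash
python3 - <<'E'
from fit import *
W=[((-14,-7,152),(310,216.5)),((-14,7,152),(328.3,216.5)),((14,-7,152),(309.3,252.5)),((14,7,152),(328,252.8))]
v=fit([('wrist',W)],[.45,-.18,-.15])
for z in(0,10):print(proj('wrist',place(v,[(28,-35,z),(28,35,z),(-28,-35,z),(-28,35,z)])).round(1).tolist())
print(proj('wrist',place(v,[(-33.5,-11,112),(-33.5,11,112),(-40,-11,112),(-40,11,112)])).round(1).tolist())
print(proj('wrist',[(0.4508,-.1828,.152),(.451,-.1829,.2259)]))
E
```

```text
wrist [[-0.8, -0.7], [0.8, -0.4], [-0.3, 0.7], [0.3, 0.5]]
pose [ 0.4505 -0.1798 -0.1508]
[[286.8, 216.5], [348.8, 217.2], [286.3, 167.2], [350.4, 167.9]]
[[286.1, 218.9], [349.5, 219.6], [285.6, 168.5], [351.2, 169.2]]
[[305.3, 179.1], [333.0, 179.4], [305.3, 171.0], [333.1, 171.3]]
[[314.8138238  235.88307027]
 [314.03840992 279.93329448]]
```

Emit:
jog_arm(
  targets="0 0.3 -2 0 0 -0.6 0; 0 0.3 -4 0 0 -0.6 0; 0 0.3 -6 0 0 -0.6 0; 0 0.3 -8 0 0 -0.6 0; 0 0.3 -9.5 0 0 -0.6 0; 0 0.3 -10.4 0 0 -0.6 0; 0 0.3 -10.9 0 0 -0.6 0; 0 0.3 -10.9 0 0 -0.6 0; 0 0.3 -10.9 0 0 -0.6 0; 0 0.3 -10.9 0 0 -0.6 0",
  grip_force=60,
)

```text
t: 2.7
eef_pos: [0.4514, -0.1802, 0.1177]
orientation: [-0.536, 0.537, 0.461, -0.461]
force: [-0.2, -0.2, -0.1]
opening: 0.0852
```

```bash
python3 - <<'E'
from h import *
save('wrist','w2.png')
save('side','s2.png')
from crop import crop
crop('w2.png','w2c.png',200,150,440,350,3)
crop('s2.png','s2c.png',240,180,350,330,4)
E
```

```text
(no output)
```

View pics/w2c.png

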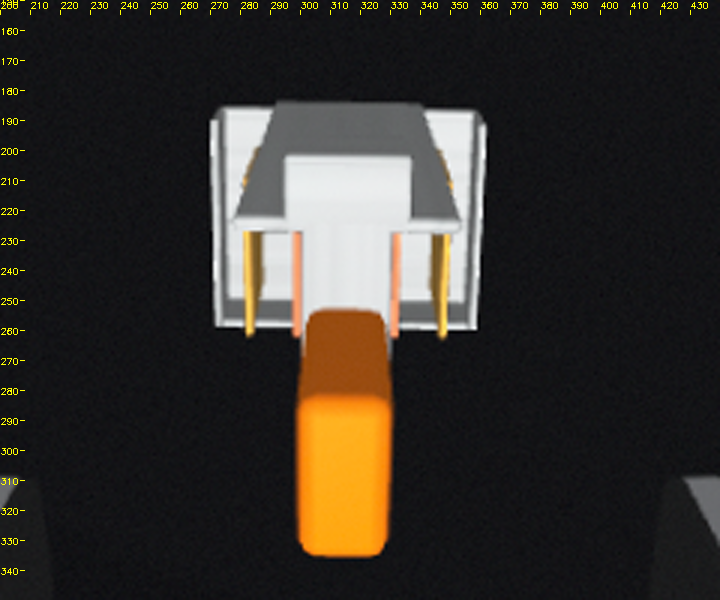

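View pics/s2c.png

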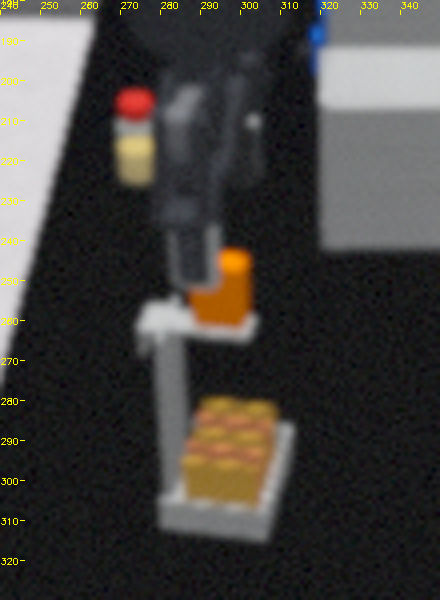

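```bash
python3 - <<'E'
from fit import *
W=[((-14,-7,152),(299.7,283)),((-14,7,152),(330,282.5)),((14,-7,152),(300,335)),((14,7,152),(328.3,335)),((-40,-11,112),(295.5,202)),((-40,11,112),(336.5,202))]
v=fit([('wrist',W)],[.45,-.18,-.15])
E
```

```text
wrist [[-1.2, -0.9], [1.2, -0.1], [-0.9, 1.6], [1.2, 2.0], [-1.5, -0.6], [0.9, -0.2]]
pose [ 0.4504 -0.1795 -0.1611]
```

Emit:
jog_arm(
  targets="0 0 0 0 0 0 1; 0 0 0 0 0 0 1; 0 0 0 0 0 0 1; 0 0 0 0 0 0 1; 0 0 0 0 0 0 1; 0 0 0 0 0 0 1; 0 0 0 0 0 0 1; 0 0 0 0 0 0 1; 0 0 0 0 0 0 1; 0 0 0 0 0 0 1",
  grip_force=60,
)

```text
t: 3.63
eef_pos: [0.4515, -0.1806, 0.1176]
orientation: [-0.535, 0.537, 0.461, -0.461]
force: [-1.1, -2.3, 7.3]
opening: -0.0001
```

Emit:
jog_arm(
  targets="0 0 1 0 0 0 1; 0 0 2 0 0 0 1; 0 0 4 0 0 0 1; 0 0 6 0 0 0 1; 0 0 8 0 0 0 1; 0 0 10.5 0 0 0 1; 0 0 13 0 0 0 1; 0 0 15 0 0 0 1; 0 0 16 0 0 0 1; 0 0 16 0 0 0 1",
)

```text
t: 4.47
eef_pos: [0.4515, -0.1803, 0.2786]
orientation: [-0.535, 0.537, 0.462, -0.461]
force: [-0.8, 1.0, -0.3]
opening: 0.0002
```

```bash
python3 - <<'E'
from h import *
save('wrist','w3.png')
save('side','s3.png'); save('scene','c3.png')
from crop import crop
crop('s3.png','s3c.png',220,100,400,340,3)
E
```

```text
(no output)
```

View pics/w3.png

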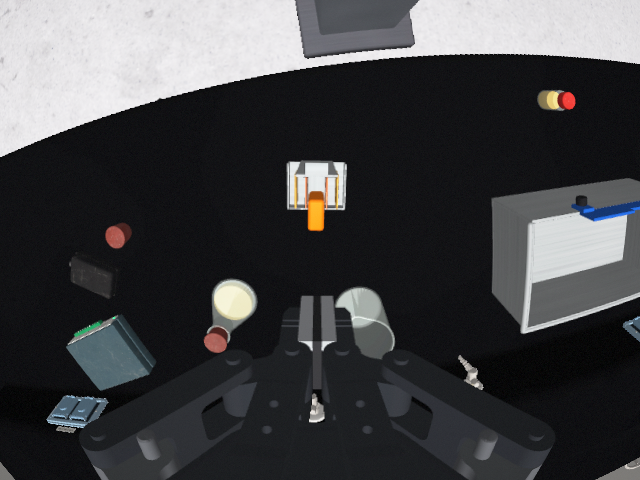

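View pics/s3c.png

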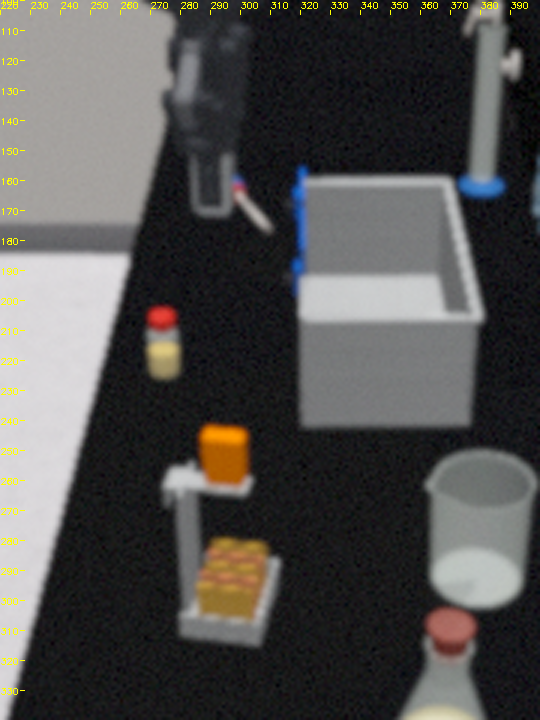

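View pics/c3.png

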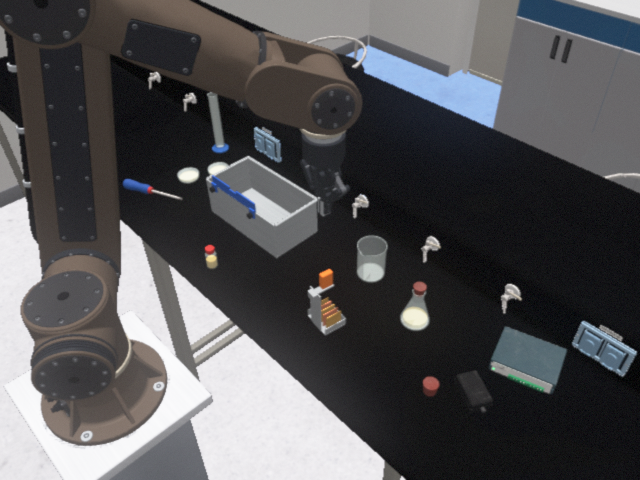

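```bash
python3 - <<'E'
from fit import *
from workcell import ctrl
o=ctrl.get_obs(); print(o['eef_pos'],o['orientation'],o['q'])
for c in('scene','side','wrist'):
  for dz in (0,.0187): print(c,proj(c,o['eef_pos']+[0,0,dz]).round(1))
from crop import crop
crop('c3.png','c3c.png',270,130,380,340,3)
crop('w3.png','w3c.png',270,150,370,370,3)
E
```

```text
[ 0.45057021 -0.17975129  0.27563512] [ 0.53673841 -0.53546305 -0.46088491  0.46127683] [-5.15915798e-01  2.09449172e-01  1.77436535e+00  9.55413089e-05
  1.15966298e+00 -1.93656951e+00]
scene [[324.5 226.6]]
scene [[324.4 219.3]]
side [[291.5 187. ]]
side [[291.1 177.8]]
wrist [[313.9 280. ]]
wrist [[313.7 296.3]]
```

View pics/c3c.png

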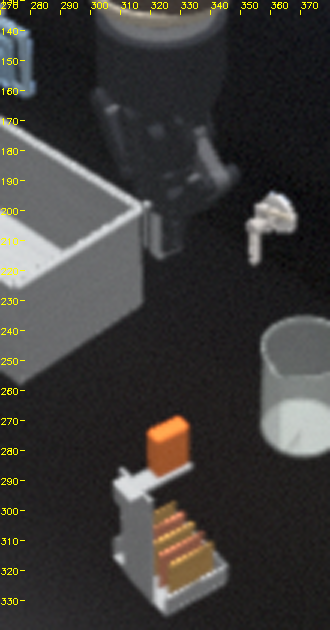

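View pics/w3c.png

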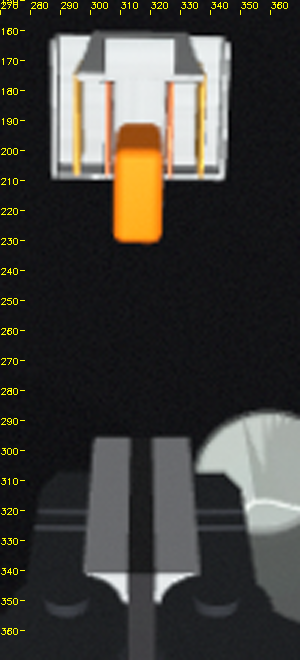

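```bash
python3 - <<'E'
from fit import *
from workcell import ctrl,get_calibration
import time
print([ctrl.get_obs()['eef_pos'].round(4).tolist() for _ in range(3)], get_calibration('wrist')['eye'])
# triangulate tip (middle of closed finger end) from scene+side
f=lambda p:np.concatenate([(proj('scene',p)-[322,215.5])[0],(proj('side',p)-[290.5,171.5])[0]])
r=least_squares(f,[.45,-.18,.3]);print('tip',r.x.round(4),r.fun.round(1))
p=r.x; print(proj('wrist',p))
# carrier from w3 with free z of camera
W=[((-14,-7,152),(307.7,200)),((-14,7,152),(324.2,200)),((14,-7,152),(308,230.5)),((14,7,152),(323.8,230.5)),((-40,-11,112),(305,163.5)),((-40,11,112),(329,163.5)),((28,-35,9),(287,209)),((28,35,9),(345,209.5))]
P=np.array([w[0] for w in W]);uv=np.array([w[1] for w in W])
g=lambda v:(proj('wrist',place(v,P)+[0,0,v[3]])-uv).ravel()
r=least_squares(g,[.45,-.18,-.15,0]);print(r.x.round(4));print(r.fun.reshape(-1,2).round(1).tolist())
E
```

```text
[[0.4506, -0.1798, 0.2756], [0.4506, -0.1798, 0.2756], [0.4506, -0.1798, 0.2756]] [ 0.36905104 -0.16608273  0.45393504]
tip [ 0.449  -0.1751  0.3035] [ 0.  -0.7 -0.3  0.5]
[[323.17633786 301.0215514 ]]
[ 0.4502 -0.1786 -0.163  -0.0051]
[[0.3, -0.3], [0.4, -0.1], [-0.2, 0.9], [0.2, 1.1], [-0.1, -0.0], [-0.6, 0.3], [0.8, -1.4], [-1.0, -1.2]]
```

```bash
python3 - <<'E'
from fit import *
cal=dict(get_calibration('wrist')); cal['eye']=np.array([.6251,.0843,.3736]); cal['attitude']=np.array([.163,.9866,0,-.0005])
T=np.array([.6247,0,.1953])
for h in(0,.01,.013,.02,.03,.04,.05): print(h,proj(cal,T+[[-.0425,.011,h],[.0425,.011,h]]).round(0).tolist())
print('shut')
cal=get_calibration('wrist')
from workcell import ctrl
from scipy.spatial.transform import Rotation as R
o=ctrl.get_obs();w,x,y,z=o['orientation'];Rt=R.from_quat([x,y,z,w])
for h in(0,.01,.02,.03):print(h,proj(cal,o['eef_pos']+Rt.apply([[-.001,-h,.011],[-.012,-h,.011],[.012,-h,.011]])).round(0).tolist())
from crop import crop
crop('wrist0.png','w0c.png',150,290,230,400,6)
E
```

```text
0 [[236.0, 263.0], [397.0, 263.0]]
0.01 [[232.0, 270.0], [401.0, 270.0]]
0.013 [[230.0, 272.0], [402.0, 273.0]]
0.02 [[227.0, 278.0], [405.0, 278.0]]
0.03 [[222.0, 288.0], [410.0, 288.0]]
0.04 [[217.0, 298.0], [415.0, 298.0]]
0.05 [[211.0, 309.0], [421.0, 309.0]]
shut
0 [[312.0, 261.0], [291.0, 261.0], [337.0, 261.0]]
0.01 [[312.0, 268.0], [289.0, 268.0], [338.0, 268.0]]
0.02 [[311.0, 277.0], [288.0, 277.0], [339.0, 277.0]]
0.03 [[311.0, 286.0], [286.0, 286.0], [341.0, 286.0]]
```

View pics/w0c.png

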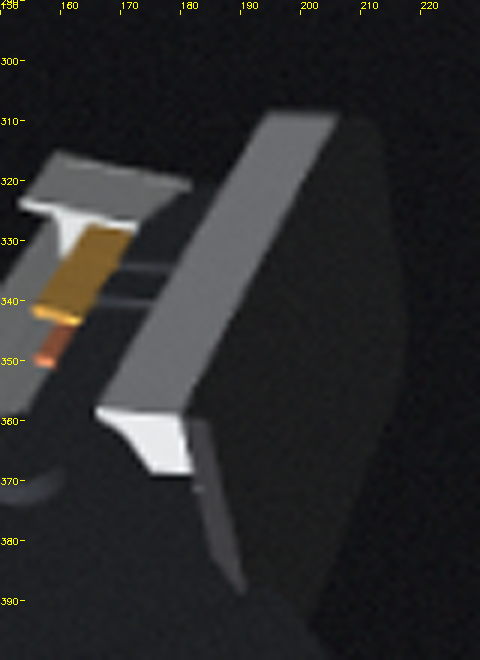

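The fingers shut to 0, so the carrier was missed. The images put the real fingertips about 30 mm above the reported TCP, so the close happened at the very top of the block. I'll reopen, go deeper and check before closing.

Emit:
jog_arm(
  targets="0 0.1 0 0 0 0 0; 0 0.1 0 0 0 0 0; 0 0.1 0 0 0 0 0; 0 0.1 0 0 0 0 0; 0 0.1 0 0 0 0 0; 0 0.1 -3 0 0 0 0; 0 0.1 -6 0 0 0 0; 0 0.1 -9 0 0 0 0; 0 0.1 -11 0 0 0 0; 0 0.1 -12 0 0 0 0",
)

```text
t: 5.45
eef_pos: [0.4501, -0.1785, 0.1544]
orientation: [0.537, -0.535, -0.461, 0.461]
force: [-0.1, 0.8, 0.1]
opening: 0.0853
```

Emit:
jog_arm(
  targets="0 0 -1.5 0 0 0 0; 0 0 -3 0 0 0 0; 0 0 -4 0 0 0 0; 0 0 -5 0 0 0 0; 0 0 -6 0 0 0 0; 0 0 -7 0 0 0 0; 0 0 -7.2 0 0 0 0; 0 0 -7.2 0 0 0 0; 0 0 -7.2 0 0 0 0.3; 0 0 -7.2 0 0 0 0.5",
)

```text
t: 6.28
eef_pos: [0.4513, -0.1791, 0.0855]
orientation: [-0.536, 0.536, 0.461, -0.461]
force: [-0.1, -0.5, 0.6]
opening: 0.0638
```

```bash
python3 - <<'E'
from h import *
save('wrist','w4.png')
save('side','s4.png'); save('scene','c4.png')
o=ctrl.get_obs();print(o['eef_pos'],o['opening'],o['force'])
from crop import crop
crop('s4.png','s4c.png',220,150,370,330,4)
crop('c4.png','c4c.png',270,200,370,340,4)
E
```

```text
[ 0.4512081  -0.1790586   0.08538481] 0.043158907114848565 [-0.18009617  0.00825952 -0.52034784]
```

View pics/w4.png

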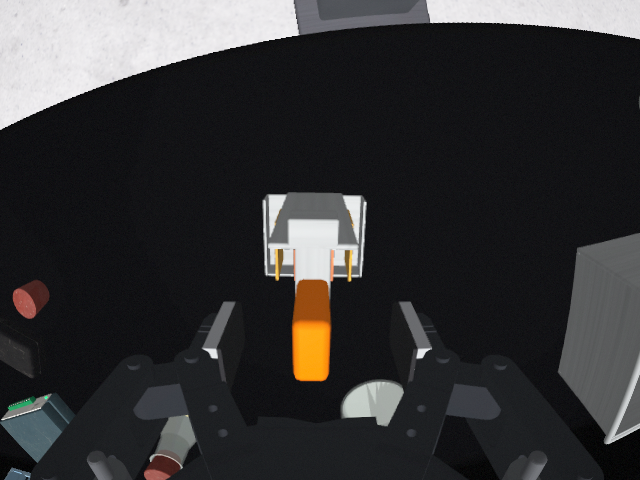

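View pics/s4c.png

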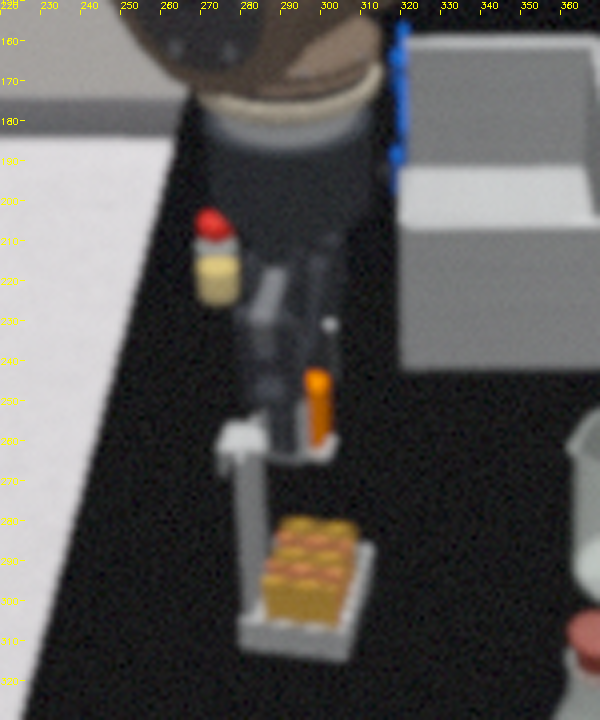

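View pics/c4c.png

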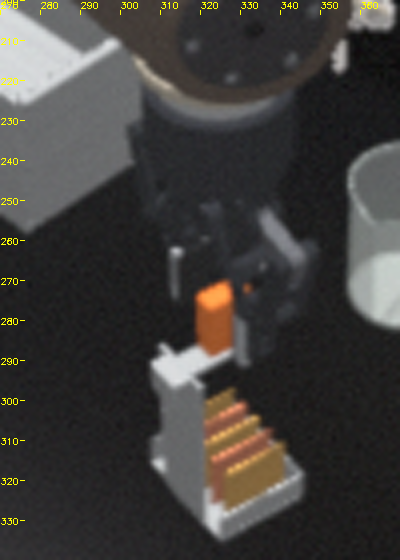

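```bash
python3 - <<'E'
from fit import *
from workcell import ctrl
o=ctrl.get_obs();w,x,y,z=o['orientation'];Rt=R.from_quat([x,y,z,w]); print(Rt.as_matrix().round(2))
for s in(-1,1):
  for zz in(-.011,.011):
   for h in(.02,.033,.045):
    p=o['eef_pos']+Rt.apply([s*.0216,-h,zz]); print(s,zz,h,p.round(3),*[proj(c,p).round(0)[0].tolist() for c in('scene','side','wrist')])
E
python3 -c "
from crop import crop
crop('w4.png','w4c.png',190,280,450,440,3)
crop('s4.png','s4d.png',270,230,320,280,12)"
```

```text
[[ 0.15  0.   -0.99]
 [ 0.99 -0.    0.15]
 [-0.   -1.   -0.  ]]
-1 -0.011 0.02 [ 0.459 -0.202  0.105] [335.0, 290.0] [298.0, 268.0] [270.0, 317.0]
-1 -0.011 0.033 [ 0.459 -0.202  0.118] [335.0, 286.0] [298.0, 263.0] [267.0, 331.0]
-1 -0.011 0.045 [ 0.459 -0.202  0.13 ] [335.0, 282.0] [298.0, 258.0] [264.0, 346.0]
-1 0.011 0.02 [ 0.437 -0.199  0.105] [327.0, 295.0] [287.0, 267.0] [268.0, 277.0]
-1 0.011 0.033 [ 0.437 -0.199  0.118] [327.0, 291.0] [287.0, 262.0] [264.0, 289.0]
-1 0.011 0.045 [ 0.437 -0.199  0.13 ] [327.0, 287.0] [287.0, 257.0] [260.0, 302.0]
1 -0.011 0.02 [ 0.465 -0.159  0.105] [324.0, 279.0] [302.0, 256.0] [358.0, 317.0]
1 -0.011 0.033 [ 0.465 -0.159  0.118] [324.0, 274.0] [302.0, 251.0] [360.0, 331.0]
1 -0.011 0.045 [ 0.465 -0.159  0.13 ] [324.0, 270.0] [302.0, 246.0] [363.0, 346.0]
1 0.011 0.02 [ 0.444 -0.156  0.105] [315.0, 283.0] [292.0, 255.0] [360.0, 277.0]
1 0.011 0.033 [ 0.444 -0.156  0.118] [315.0, 279.0] [292.0, 250.0] [363.0, 289.0]
1 0.011 0.045 [ 0.444 -0.156  0.13 ] [315.0, 275.0] [291.0, 245.0] [366.0, 302.0]
```

View pics/w4c.png

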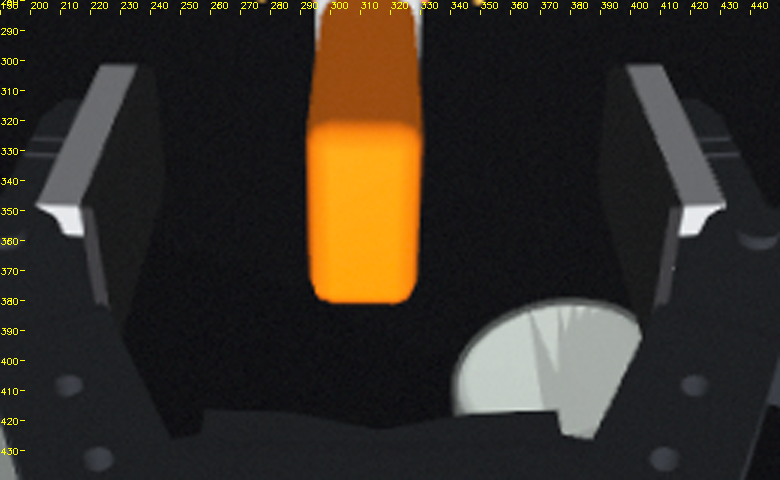

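View pics/s4d.png

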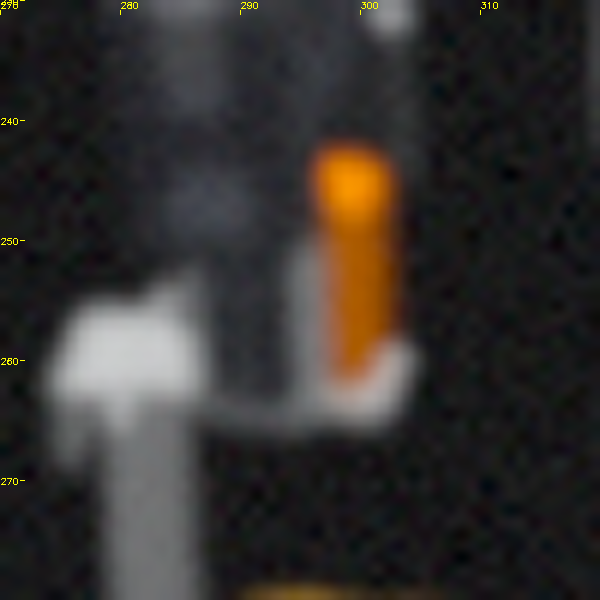

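Emit:
jog_arm(
  targets="0 0 0.4 0 0 0 0.5; 0 0 0.4 0 0 0 0.5; 0 0 0.4 0 0 0 0.7; 0 0 0.4 0 0 0 1; 0 0 0.4 0 0 0 1; 0 0 0.4 0 0 0 1; 0 0 0.4 0 0 0 1; 0 0 0.4 0 0 0 1; 0 0 0.4 0 0 0 1; 0 0 0.4 0 0 0 1",
)

```text
t: 7.27
eef_pos: [0.451, -0.179, 0.0889]
orientation: [-0.536, 0.536, 0.461, -0.461]
force: [-0.9, -1.1, 0.5]
opening: 0.0132
```

Emit:
jog_arm(
  targets="0 0 0.5 0 0 0 1; 0 0 1 0 0 0 1; 0 0 2 0 0 0 1; 0 0 4 0 0 0 1; 0 0 6.5 0 0 0 1; 0 0 9 0 0 0 1; 0 0 12 0 0 0 1; 0 0 15 0 0 0 1; 0 0 17 0 0 0 1; 0 0 18 0 0 0 1",
)

```text
t: 8.1
eef_pos: [0.4514, -0.1791, 0.2719]
orientation: [-0.535, 0.537, 0.462, -0.461]
force: [0.3, -0.7, -2.0]
opening: 0.013
```

```bash
python3 - <<'E'
from h import *
save('wrist','w5.png')
save('side','s5.png'); save('scene','c5.png')
o=ctrl.get_obs();print(o['t'],o['eef_pos'],o['opening'],o['force'],get_calibration('wrist')['eye'],get_calibration('wrist')['attitude'])
from crop import crop
crop('s5.png','s5c.png',220,100,400,280,4)
crop('w5.png','w5c.png',220,200,400,380,4)
crop('c5.png','c5c.png',270,160,390,330,4)
E
```

```text
8.25 [ 0.45077512 -0.17877901  0.26867681] 0.01312114150286019 [-0.6885991  -0.59586035 -3.44117017] [ 0.36892928 -0.16497193  0.44680964] [0.12353718 0.74804658 0.64332199 0.10630946]
```

View pics/w5c.png

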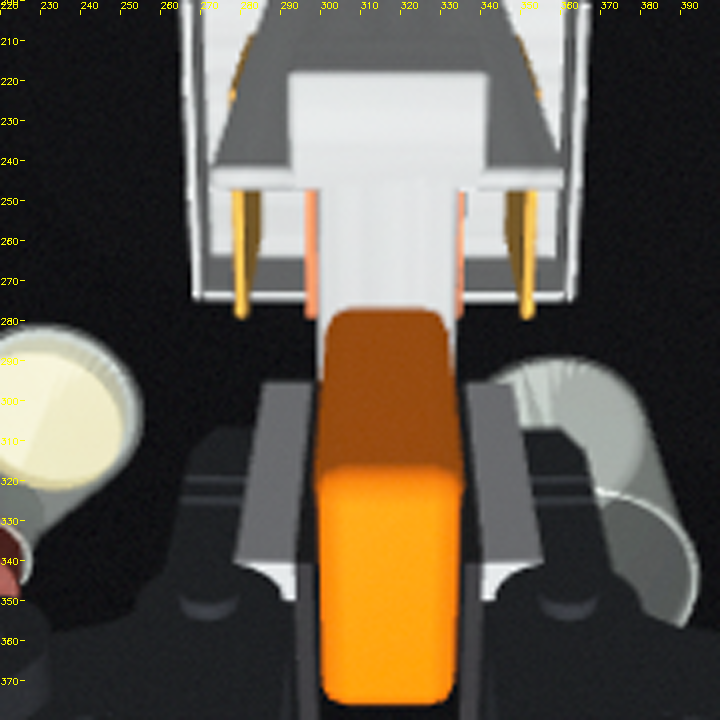

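View pics/s5c.png

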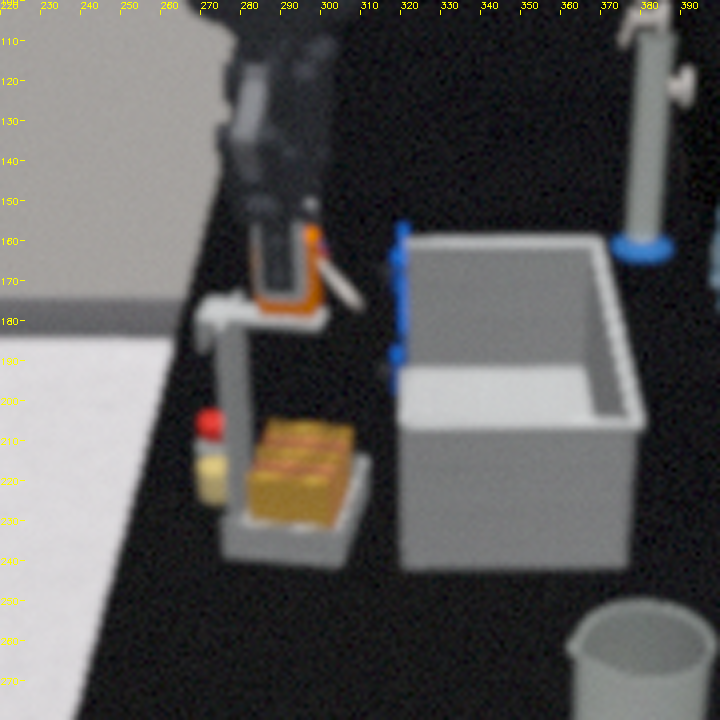

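View pics/c5c.png

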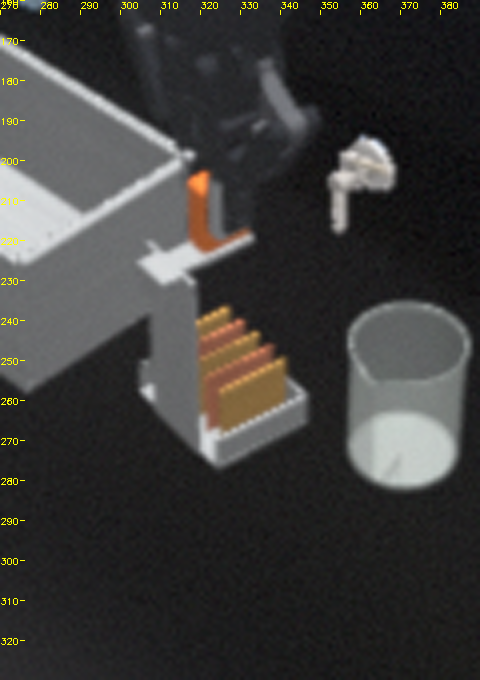

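Emit:
jog_arm(
  targets="0.2 1 0.5 0 0 0 1; 0.6 3 1 0 0 1 1; 1 5 1 0 0 2 1; 1.5 7.5 1 0 0 3 1; 2.1 10 1 0 0 4 1; 2.7 12.5 1 0 0 5 1; 3.2 15 1 0 0 6 1; 3.8 17.5 1 0 0 7 1; 4.3 20 1 0 0 8 1; 4.8 22.5 1 0 0 9 1",
)

```text
t: 9.08
eef_pos: [0.4985, 0.048, 0.2776]
orientation: [0.499, -0.497, -0.501, 0.503]
force: [1.0, -1.8, -3.3]
opening: 0.0127
```

Emit:
jog_arm(
  targets="0.5 2.5 0 0 0 0.5 1; 1.1 5 0 0 0 0.5 1; 1.7 7.5 0 0 0 0.5 1; 2.3 10 0 0 0 0.5 1; 2.8 12.5 0 0 0 0.5 1; 3.2 14.5 0 0 0 0.5 1; 3.4 15.5 0 0 0 0.5 1; 3.4 16 0 0 0 0.5 1; 3.4 16 0 0 0 0.5 1; 3.4 16 0 0 0 0.5 1",
)

```text
t: 9.92
eef_pos: [0.5326, 0.2056, 0.2784]
orientation: [0.496, -0.496, -0.504, 0.504]
force: [-0.0, -1.9, -3.3]
opening: 0.0129
```

```bash
python3 - <<'E'
from h import *
o=ctrl.get_obs();print(o['t'],o['eef_pos'],o['orientation'],o['opening'],o['force'])
c=get_calibration('wrist');print(c['eye'],c['attitude'])
save('wrist','w6.png')
save('scene','c6.png')
from crop import crop
crop('w6.png','w6c.png',150,60,470,280,2)
crop('c6.png','c6c.png',190,90,340,270,4)
E
```

```text
9.9167 [0.53263762 0.2055726  0.27843701] [ 0.49621501 -0.49588188 -0.5035556   0.50428522] 0.012919081089399794 [-7.56221771e-04 -1.85661268e+00 -3.32958244e+00]
[0.45007364 0.20578081 0.45668422] [0.11405649 0.69224218 0.70315721 0.11559333]
```

View pics/w6.png

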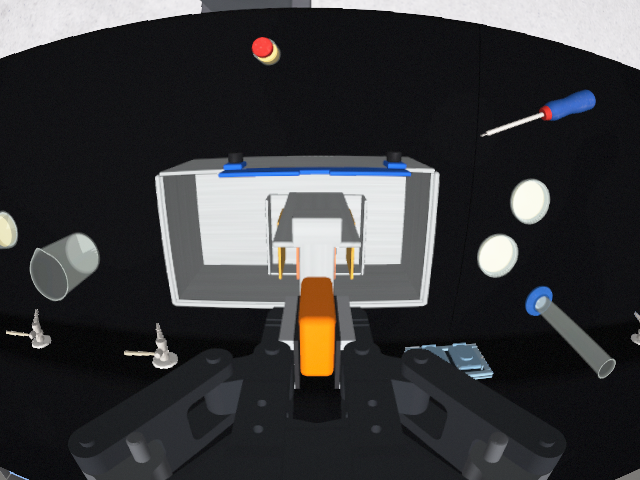

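View pics/w6c.png

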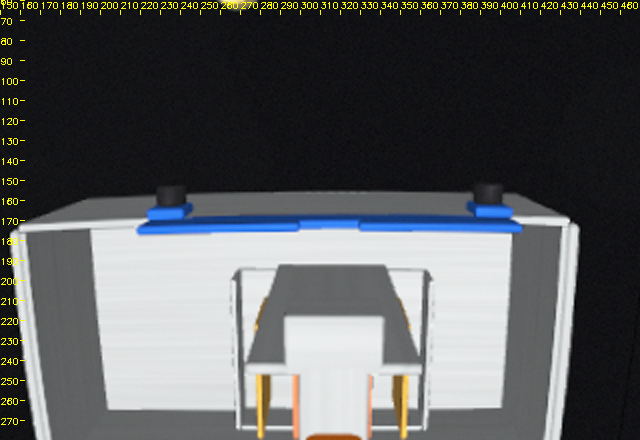

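View pics/c6c.png

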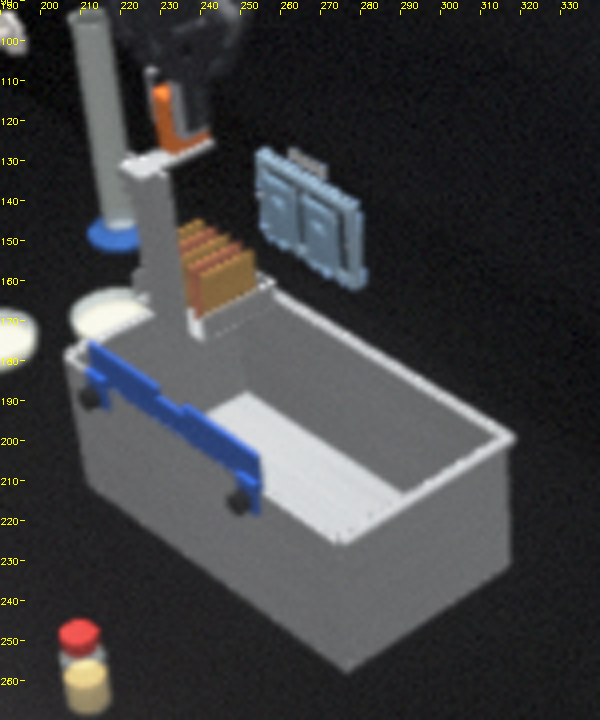

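The wrist view from above shows the strip from u≈219 to 410 at v≈172. The notch is at u≈300–330, and the hook roof at u≈292–341. Zooming for measurement.

```bash
python3 - <<'E'
from crop import crop
crop('w6.png','d1.png',270,155,360,235,8)
crop('w6.png','d2.png',145,150,245,190,7)
crop('w6.png','d3.png',350,150,450,190,7)
crop('w6.png','d4.png',160,285,440,315,2)
import cv2,numpy as np
cv2.imwrite('pics/d23.png',np.vstack([cv2.imread('pics/d2.png'),cv2.imread('pics/d3.png')]))
E
```

```text
(no output)
```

View pics/d1.png

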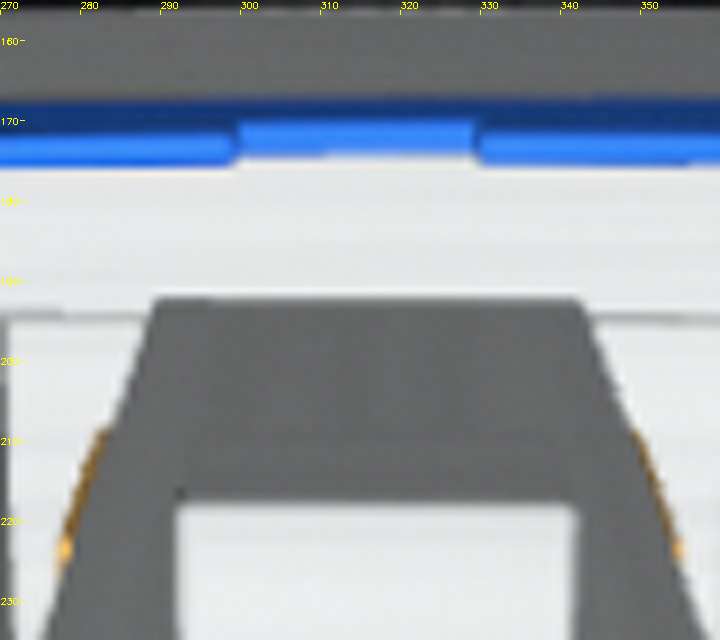

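View pics/d23.png

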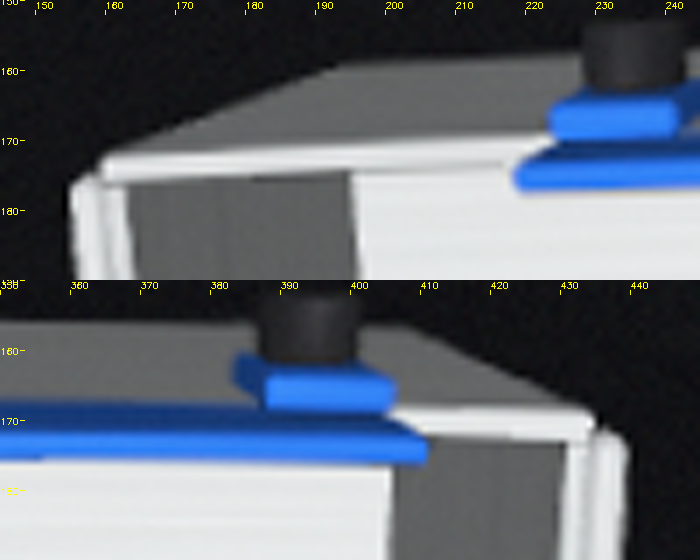

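View pics/d4.png

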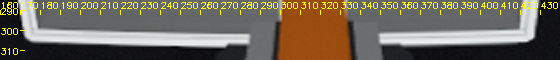

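```bash
cat > bp.py <<'E'
import numpy as np
from scipy.spatial.transform import Rotation as R
from workcell import get_calibration
K=np.array(get_calibration('wrist')['intrinsics'])
def bp(eye,att,uv,z):
    w,x,y,zz=att;Rm=R.from_quat([x,y,zz,w]).as_matrix();out=[]
    for u,v in uv:
        d=np.array([(u-K[0,2])/K[0,0],(v-K[1,2])/K[1,1]]);r=np.hypot(*d)
        ray=Rm@np.array([*(d/r*np.sin(r)),np.cos(r)]); out.append(eye+ray*(z-eye[2])/ray[2])
    return np.array(out)
E
python3 - <<'E'
from bp import *
eye=np.array([0.45007364,0.20578081,0.45668422]);att=[0.11405649,0.69224218,0.70315721,0.11559333]
print('strip mid line',bp(eye,att,[(219.5,175),(270,173.6),(299,173.4),(329.7,173.4),(355,173.3),(410,174)],.14).round(4).tolist())
print('strip outer/inner',bp(eye,att,[(285,171.7),(285,175.4),(345,171.7),(345,175.4)],.14).round(4).tolist())
print('notch floor', bp(eye,att,[(299,174.3),(329.3,174.3)],.132).round(4).tolist())
print('rim near outer/inner ends',bp(eye,att,[(159.5,172.8),(433,168.8),(200,174),(420,172.5)],.112).round(4).tolist())
print('rim far outer', bp(eye,att,[(172,304.5),(427,305.5)],.112).round(4).tolist())
for dz in(.188,.192):
  print('hook roof',bp(eye,att,[(292.2,218),(342.2,218.5)],.112+dz).round(4).tolist())
  print('grip',bp(eye,att,[(300.5,320),(333.5,320),(302,375),(332,375)],.152+dz).round(4).tolist())
E
python3 -c "
from crop import crop
crop('w6.png','d5.png',270,210,370,390,4)"
```

```text
strip mid line [[0.4986, 0.1212, 0.14], [0.4977, 0.1662, 0.14], [0.4974, 0.1912, 0.14], [0.497, 0.2176, 0.14], [0.4964, 0.2393, 0.14], [0.4953, 0.288, 0.14]]
strip outer/inner [[0.496, 0.1792, 0.14], [0.4993, 0.1792, 0.14], [0.4953, 0.2307, 0.14], [0.4985, 0.2308, 0.14]]
notch floor [[0.4994, 0.1909, 0.132], [0.499, 0.2175, 0.132]]
rim near outer/inner ends [[0.4992, 0.0509, 0.112], [0.493, 0.3181, 0.112], [0.5016, 0.094, 0.112], [0.4973, 0.3052, 0.112]]
rim far outer [[0.6454, 0.0476, 0.112], [0.6403, 0.3286, 0.112]]
hook roof [[0.4932, 0.1957, 0.3], [0.4931, 0.2176, 0.3]]
grip [[0.5205, 0.2009, 0.34], [0.5203, 0.213, 0.34], [0.5466, 0.2014, 0.34], [0.5464, 0.2133, 0.34]]
hook roof [[0.4921, 0.1959, 0.304], [0.492, 0.2173, 0.304]]
grip [[0.5181, 0.2011, 0.344], [0.5179, 0.2127, 0.344], [0.5432, 0.2015, 0.344], [0.5431, 0.2131, 0.344]]
```

View pics/d5.png

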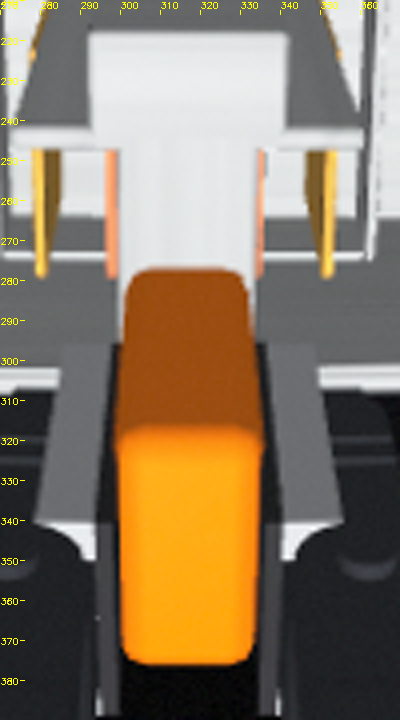

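Emit:
jog_arm(
  targets="0 -0.2 -1.5 0 0 0.3 1; 0 -0.2 -3 0 0 0.3 1; 0 -0.2 -5 0 0 0.3 1; 0 -0.2 -7 0 0 0.3 1; 0 -0.2 -8.5 0 0 0.3 1; 0 -0.2 -10 0 0 0.3 1; 0 -0.2 -11 0 0 0.3 1; 0 -0.2 -11.5 0 0 0.3 1; 0 -0.2 -11.8 0 0 0.3 1; 0 -0.2 -11.8 0 0 0.3 1",
)

```text
t: 10.85
eef_pos: [0.5331, 0.2038, 0.161]
orientation: [-0.495, 0.495, 0.505, -0.505]
force: [0.7, -0.5, -2.5]
opening: 0.0125
```

```bash
python3 - <<'E'
from h import *
save('side','s7.png')
o=ctrl.get_obs();print(o['t'],o['eef_pos'],o['orientation'],o['opening'],o['force'])
c=get_calibration('wrist');print(c['eye'].tolist(),c['attitude'].tolist())
save('wrist','w7.png')
save('scene','c7.png')
from crop import crop
crop('w7.png','w7c.png',220,150,410,310,4)
crop('c7.png','c7c.png',195,150,285,250,6)
crop('s7.png','s7c.png',300,110,360,210,5)
E
```

```text
10.9 [0.53326745 0.20391077 0.16137533] [-0.4947164   0.494887    0.50534896 -0.50494057] 0.012875295456695012 [-0.20474783  0.774404   -2.74174788]
[0.450442092716994, 0.20359549366097954, 0.3394862329537662] [0.11412252304654687, 0.6904434911665438, 0.704733810523611, 0.11667943925180765]
```

View pics/w7c.png

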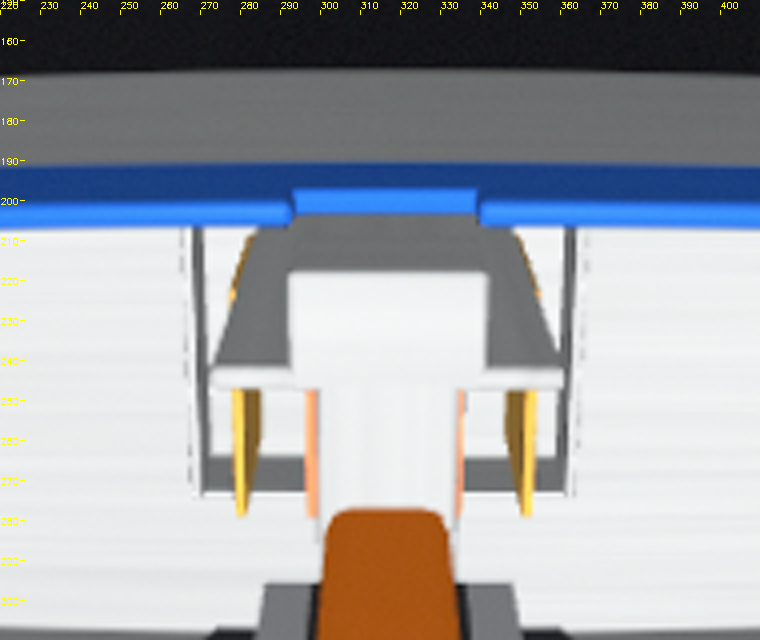

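View pics/c7c.png

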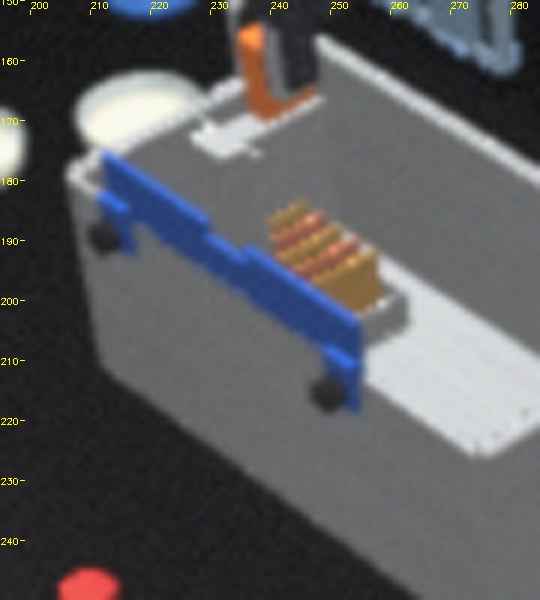

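View pics/s7c.png

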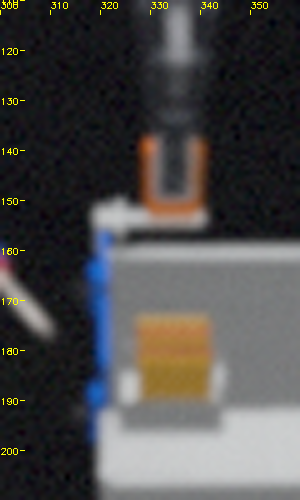

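```bash
python3 - <<'E'
from bp import *
eye=np.array([0.450442092716994,0.20359549366097954,0.3394862329537662]);att=[0.11412252304654687,0.6904434911665438,0.704733810523611,0.11667943925180765]
print('strip outer',bp(eye,att,[(240,201),(280,200.7),(350,200.5),(390,200.5)],.14).round(4).tolist())
print('strip inner',bp(eye,att,[(240,206.5),(280,206),(350,206),(390,206)],.14).round(4).tolist())
a=bp(eye,att,[(292.2,203.5),(338.2,203.5)],.14);b=bp(eye,att,[(292.5,200),(337.8,200)],.132)
print('notch',a.round(4).tolist(),b.round(4).tolist(),a.mean(0),b.mean(0))
for z in(.18,.184):
  a=bp(eye,att,[(290.2,218),(340.4,218)],z);print('hook roof',a.round(4).tolist(),a.mean(0))
  a=bp(eye,att,[(273,242),(360,242)],z);print('backplate',a.round(4).tolist(),a.mean(0))
E
```

```text
strip outer [[0.4964, 0.1619, 0.14], [0.496, 0.1844, 0.14], [0.4951, 0.2229, 0.14], [0.4944, 0.2454, 0.14]]
strip inner [[0.4996, 0.1618, 0.14], [0.499, 0.1844, 0.14], [0.4982, 0.2231, 0.14], [0.4976, 0.2456, 0.14]]
notch [[0.4975, 0.1911, 0.14], [0.497, 0.2165, 0.14]] [[0.4973, 0.1908, 0.132], [0.4968, 0.2167, 0.132]] [0.49723357 0.20379517 0.14      ] [0.4970523  0.20373446 0.132     ]
hook roof [[0.4947, 0.1927, 0.18], [0.4943, 0.2151, 0.18]] [0.49448383 0.20392836 0.18      ]
backplate [[0.5062, 0.1848, 0.18], [0.5054, 0.2245, 0.18]] [0.50579325 0.2046951  0.18      ]
hook roof [[0.4936, 0.193, 0.184], [0.4932, 0.2148, 0.184]] [0.49337924 0.20392002 0.184     ]
backplate [[0.5048, 0.1853, 0.184], [0.504, 0.224, 0.184]] [0.50440501 0.20466752 0.184     ]
```

Emit:
jog_arm(
  targets="-0.1 0 -0.3 0 0 0.1 1; -0.2 0 -0.8 0 0 0.1 1; -0.3 0 -1.2 0 0 0.1 1; -0.3 0 -1.6 0 0 0.1 1; -0.3 0 -1.8 0 0 0.1 1; -0.3 0 -2 0 0 0.1 1; -0.3 0 -2 0 0 0.1 1; -0.3 0 -2 0 0 0.1 1; -0.3 0 -2 0 0 0.1 1; -0.3 0 -2 0 0 0.1 1",
)

```text
t: 11.83
eef_pos: [0.5301, 0.204, 0.1411]
orientation: [-0.494, 0.494, 0.506, -0.506]
force: [-0.7, 0.1, -2.2]
opening: 0.0132
```

```bash
python3 - <<'E'
from h import *
save('side','s8.png')
o=ctrl.get_obs();print(o['t'],o['eef_pos'],o['orientation'],o['opening'],o['force'])
c=get_calibration('wrist');print(c['eye'].tolist(),c['attitude'].tolist())
save('wrist','w8.png')
save('scene','c8.png')
from crop import crop
crop('w8.png','w8c.png',220,160,410,310,4)
crop('c8.png','c8c.png',195,150,285,250,6)
crop('s8.png','s8c.png',300,130,360,210,6)
E
```

```text
11.8833 [0.53011449 0.20402818 0.14109353] [-0.49425051  0.49434379  0.50576341 -0.50551363] 0.013052008922248181 [-1.07700104  0.27731559 -2.56661118]
[0.4473264734050894, 0.2035793676035503, 0.31921200084634765] [0.11392393525122178, 0.689757478960442, 0.7054392148769543, 0.11666821036082138]
```

View pics/w8c.png

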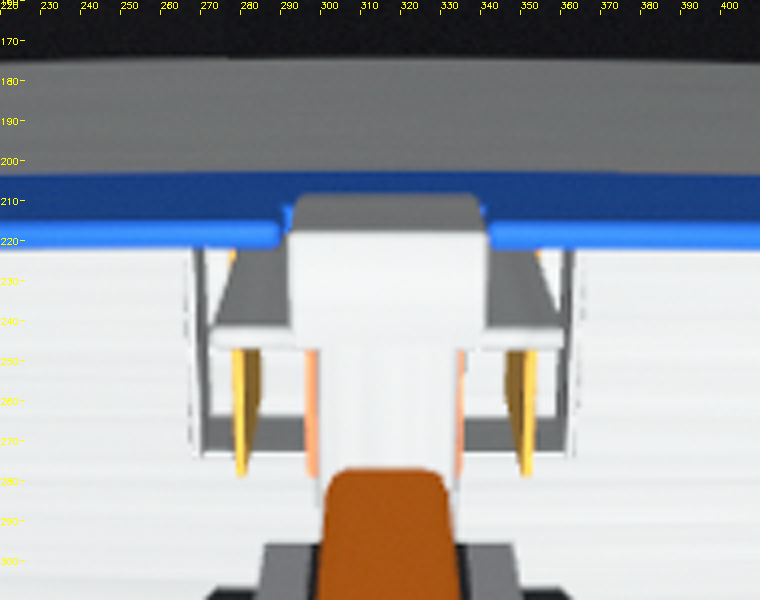

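View pics/c8c.png

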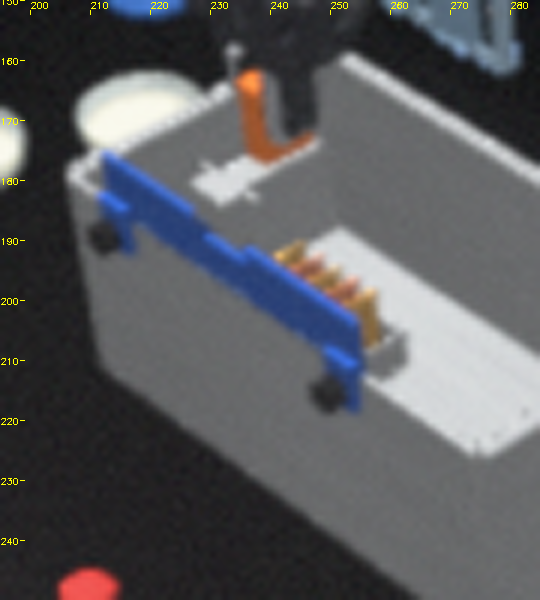

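View pics/s8c.png

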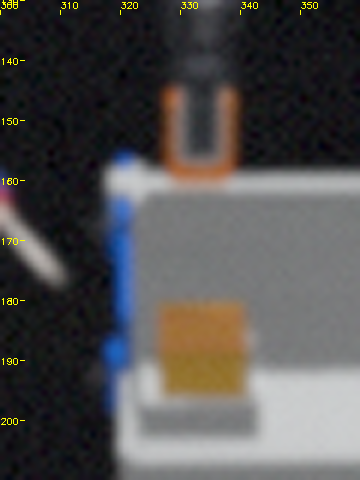

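```bash
python3 - <<'E'
from bp import *
eye=np.array([0.4473264734050894,0.2035793676035503,0.31921200084634765]);att=[0.11392393525122178,0.689757478960442,0.7054392148769543,0.11666821036082138]
o=bp(eye,att,[(240,216),(270,215.7),(360,215.7),(390,215.7)],.14);i=bp(eye,att,[(240,222.3),(270,222),(360,222),(390,222)],.14)
m=(o+i)/2;k=np.polyfit(m[:,1],m[:,0],1);print('strip mid x at .2038',np.polyval(k,.2038),k,(i-o)[:,0])
a=bp(eye,att,[(288.3,219),(340.5,219)],.14);print('notch',a,a.mean(0))
for z in(.161,.164):
  a=bp(eye,att,[(290.2,218),(340.2,218)],z);print('roof',a,a.mean(0)+[.007,0,0])
  print('plate',bp(eye,att,[(290.2,242),(340.2,242)],z).mean(0)-[.004,0,0])
  a=bp(eye,att,[(292.5,208.5),(338,208.5)],z-.018);print('lip',a,a.mean(0)+[.007,0,0])
E
```

```text
strip mid x at .2038 0.4971636959773962 [-0.02381668  0.50201754] [0.00332407 0.00329191 0.00328461 0.00331017]
notch [[0.49757675 0.19052147 0.14      ]
 [0.49699555 0.21667599 0.14      ]] [0.49728615 0.20359873 0.14      ]
roof [[0.4912126  0.19289418 0.161     ]
 [0.49071991 0.21498969 0.161     ]] [0.49796626 0.20394193 0.161     ]
plate [0.4981904  0.20418098 0.161     ]
lip [[0.49136174 0.19279228 0.143     ]
 [0.49086737 0.21501784 0.143     ]] [0.49811456 0.20390506 0.143     ]
roof [[0.49038044 0.19309679 0.164     ]
 [0.48989709 0.21477333 0.164     ]] [0.49713876 0.20393506 0.164     ]
plate [0.49715008 0.20416957 0.164     ]
lip [[0.49061204 0.19297593 0.146     ]
 [0.49012609 0.2148231  0.146     ]] [0.49736907 0.20389952 0.146     ]
```

Emit:
jog_arm(
  targets="-0.03 -0.02 -0.2 0 0 0.1 1; -0.03 -0.02 -0.4 0 0 0.1 1; -0.03 -0.02 -0.6 0 0 0.1 1; -0.03 -0.02 -0.8 0 0 0.1 1; -0.03 -0.02 -1 0 0 0.1 1; -0.03 -0.02 -1.2 0 0 0.1 1; -0.03 -0.02 -1.4 0 0 0.1 1; -0.03 -0.02 -1.6 0 0 0.1 1; -0.03 -0.02 -1.6 0 0 0.1 1; -0.03 -0.02 -1.6 0 0 0.1 1",
)

```text
t: 12.82
eef_pos: [0.5297, 0.2038, 0.1248]
orientation: [0.494, -0.494, -0.506, 0.506]
force: [0.1, 0.8, -2.3]
opening: 0.013
```

```bash
python3 - <<'E'
from h import *
save('side','s9.png')
o=ctrl.get_obs();print(o['t'],o['eef_pos'],o['orientation'],o['opening'],o['force'])
c=get_calibration('wrist');print(c['eye'].tolist(),c['attitude'].tolist())
save('wrist','w9.png')
save('scene','c9.png')
from crop import crop
crop('w9.png','w9c.png',220,160,410,310,4)
crop('c9.png','c9c.png',195,150,285,250,6)
crop('s9.png','s9c.png',300,130,360,210,6)
E
```

```text
12.8667 [0.52974194 0.20382739 0.12493496] [-0.49385954  0.49382268  0.50610281 -0.50606508] 0.01309788789825504 [-0.04560887  0.27302988 -2.95883168]
[0.4470239497442604, 0.2032376237993898, 0.3030827803469388] [0.11374558699061052, 0.6891515014356376, 0.7060640969502532, 0.11664321886415588]
```

View pics/w9c.png

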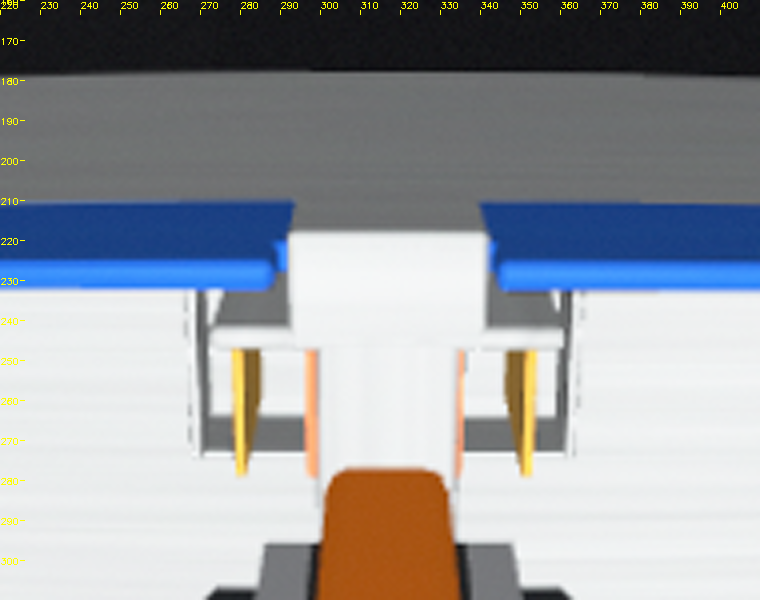

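View pics/c9c.png

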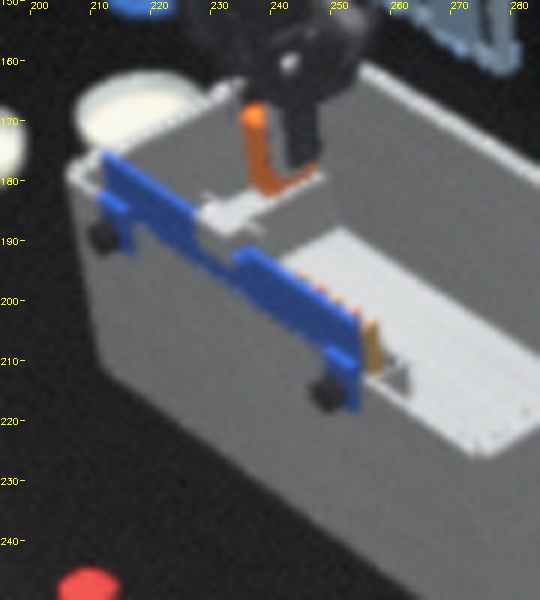

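```bash
python3 - <<'E'
from fit import *
v=[.5303,.2038,.02]
print(proj('scene',place(v,[(-40.5,-11,94),(-40.5,11,94),(-40.5,-11,112),(-40.5,11,112),(-29.5,-20,112),(-29.5,20,112),(28,-35,0)])+[0,0,.036]).round(1).tolist())
print(proj('scene',[[.4972-.002,.2036-.01275,.14],[.4972-.002,.2036+.01275,.14],[.4972-.002,.2036-.01275,.132],[.4972-.002,.2036+.01275,.132]]).round(1).tolist())
from bp import *
eye=np.array([0.4470239497442604,0.2032376237993898,0.3030827803469388]);att=[0.11374558699061052,0.6891515014356376,0.7060640969502532,0.11664321886415588]
o=bp(eye,att,[(240,225.7),(270,225.5),(360,225.5),(390,225.3)],.14);i=bp(eye,att,[(240,232.5),(270,232.3),(360,232.3),(390,232.2)],.14)
m=(o+i)/2;k=np.polyfit(m[:,1],m[:,0],1);print('strip mid x at .2038',np.polyval(k,.2038),k,(i-o)[:,0])
a=bp(eye,att,[(286.5,231),(343,231)],.14);print('notch',a,a.mean(0))
for z in(.145,.148):
  a=bp(eye,att,[(290.2,218),(340.2,218)],z);print('roof',a.mean(0)+[.007,0,0])
  print('plate',bp(eye,att,[(290.2,242),(340.2,242)],z).mean(0)-[.004,0,0])
E
```

```text
[[233.3, 194.4], [227.8, 190.7], [232.4, 188.6], [226.9, 184.9], [238.2, 188.2], [228.2, 181.6], [263.5, 215.2]]
[[234.8, 190.5], [228.6, 186.2], [235.1, 193.1], [228.9, 188.7]]
strip mid x at .2038 0.4971220585710689 [-0.0259367   0.50240796] [0.00331741 0.003285   0.0032769  0.00335028]
notch [[0.49848117 0.19060064 0.14      ]
 [0.49785293 0.21662449 0.14      ]] [0.49816705 0.20361257 0.14      ]
roof [0.49757856 0.20366465 0.145     ]
plate [0.49779109 0.20392312 0.145     ]
roof [0.496752   0.20365654 0.148     ]
plate [0.49675175 0.20391011 0.148     ]
```

View pics/s9c.png

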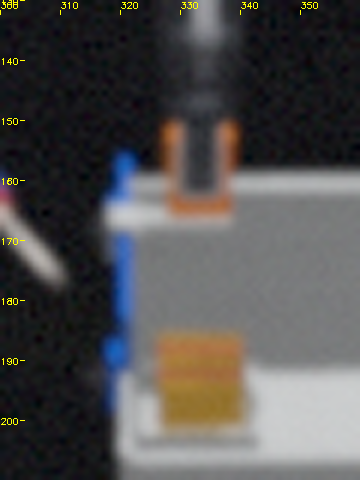

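Emit:
jog_arm(
  targets="0 0 -0.1 0 0 0 1; 0 0 -0.2 0 0 0 1; 0 0 -0.3 0 0 0 1; 0 0 -0.4 0 0 0 1; 0 0 -0.5 0 0 0 1; 0 0 -0.6 0 0 0 1; 0 0 -0.7 0 0 0 1; 0 0 -0.8 0 0 0 1; 0 0 -0.8 0 0 0 1; 0 0 -0.8 0 0 0 1",
)

```text
t: 13.8
eef_pos: [0.5297, 0.2038, 0.1169]
orientation: [0.494, -0.494, -0.506, 0.506]
force: [-0.2, 0.2, -2.7]
opening: 0.0131
```

Emit:
jog_arm(
  targets="0 0 -0.03 0 0 0 1; 0 0 -0.06 0 0 0 1; 0 0 -0.09 0 0 0 1; 0 0 -0.12 0 0 0 1; 0 0 -0.15 0 0 0 1; 0 0 -0.15 0 0 0 1; 0 0 -0.18 0 0 0 1; 0 0 -0.2 0 0 0 1; 0 0 -0.2 0 0 0 1; 0 0 -0.2 0 0 0 1",
)

```text
t: 14.63
eef_pos: [0.5297, 0.2038, 0.1149]
orientation: [-0.494, 0.494, 0.506, -0.506]
force: [0.3, 0.1, -2.9]
opening: 0.0128
```

```bash
python3 - <<'E'
from h import *
save('side','s10.png')
o=ctrl.get_obs();print(o['t'],o['eef_pos'],o['opening'],o['force'])
c=get_calibration('wrist');print(c['eye'].tolist(),c['attitude'].tolist())
save('wrist','w10.png')
save('scene','c10.png')
from crop import crop
crop('w10.png','w10c.png',220,160,410,310,4)
crop('c10.png','c10c.png',195,150,285,250,6)
E
```

```text
14.6833 [0.52972724 0.20380214 0.1149396 ] 0.013128732604859087 [-0.6316525  -0.13905456 -2.54804103]
[0.44699811190632077, 0.2032300041905749, 0.2930782012478516] [0.11374485969827534, 0.6891520525415664, 0.7060639322176556, 0.11664166918947812]
```

View pics/w10c.png

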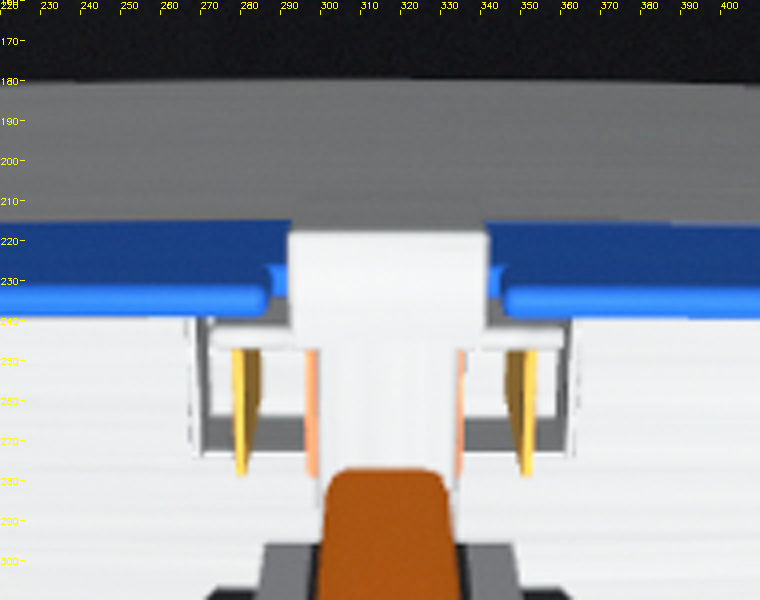

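View pics/c10c.png

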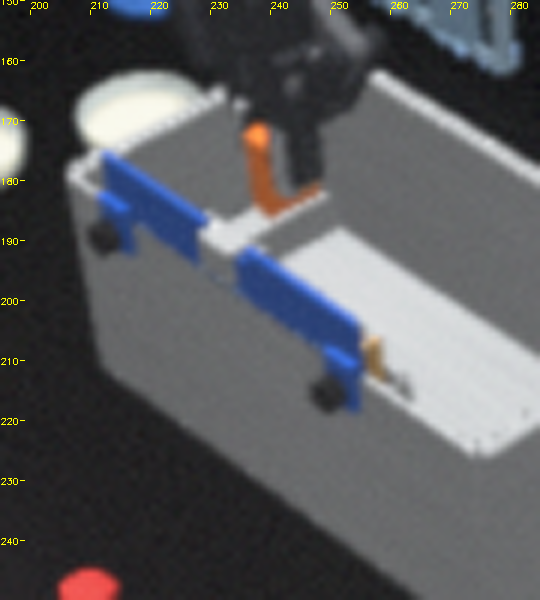

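Emit:
jog_arm(
  targets="0 0 -0.02 0 0 0 1; 0 0 -0.04 0 0 0 1; 0 0 -0.06 0 0 0 1; 0 0 -0.08 0 0 0 1; 0 0 -0.1 0 0 0 1; 0 0 -0.12 0 0 0 1; 0 0 -0.12 0 0 0 1; 0 0 -0.12 0 0 0 1; 0 0 -0.12 0 0 0 1; 0 0 -0.12 0 0 0 1",
)

```text
t: 15.62
eef_pos: [0.5297, 0.2038, 0.1137]
orientation: [-0.494, 0.494, 0.506, -0.506]
force: [0.2, 0.1, -2.9]
opening: 0.0132
```

Emit:
jog_arm(
  targets="0 0 -0.02 0 0 0 1; 0 0 -0.04 0 0 0 1; 0 0 -0.06 0 0 0 1; 0 0 -0.08 0 0 0 1; 0 0 -0.08 0 0 0 1; 0 0 -0.08 0 0 0 1; 0 0 -0.08 0 0 0 1; 0 0 -0.08 0 0 0 1; 0 0 -0.08 0 0 0 1; 0 0 -0.08 0 0 0 1",
)

```text
t: 16.45
eef_pos: [0.5297, 0.2038, 0.113]
orientation: [-0.494, 0.494, 0.506, -0.506]
force: [-0.3, 0.5, -1.9]
opening: 0.0127
```

Emit:
jog_arm(
  targets="0 0 -0.01 0 0 0 1; 0 0 -0.02 0 0 0 1; 0 0 -0.03 0 0 0 1; 0 0 -0.04 0 0 0 1; 0 0 -0.04 0 0 0 1; 0 0 -0.04 0 0 0 1; 0 0 -0.04 0 0 0 1; 0 0 -0.04 0 0 0 1; 0 0 -0.04 0 0 0 1; 0 0 -0.04 0 0 0 1",
)

```text
t: 17.28
eef_pos: [0.5298, 0.2038, 0.1126]
orientation: [-0.494, 0.494, 0.506, -0.506]
force: [-0.4, -0.5, 0.2]
opening: 0.013
```

```bash
python3 - <<'E'
from h import *
save('side','s11.png')
o=ctrl.get_obs();print(o['t'],o['eef_pos'],o['opening'],o['force'])
save('wrist','w11.png')
print(ctrl.get_obs()['force'])
from crop import crop
crop('w11.png','w11c.png',220,160,410,310,4)
E
```

```text
17.3333 [0.5297524  0.20381276 0.11260556] 0.012645352439580437 [-0.56316137 -0.10176922  0.93595023]
[ 0.30369067 -0.24697132  0.56304526]
```

View pics/w11c.png

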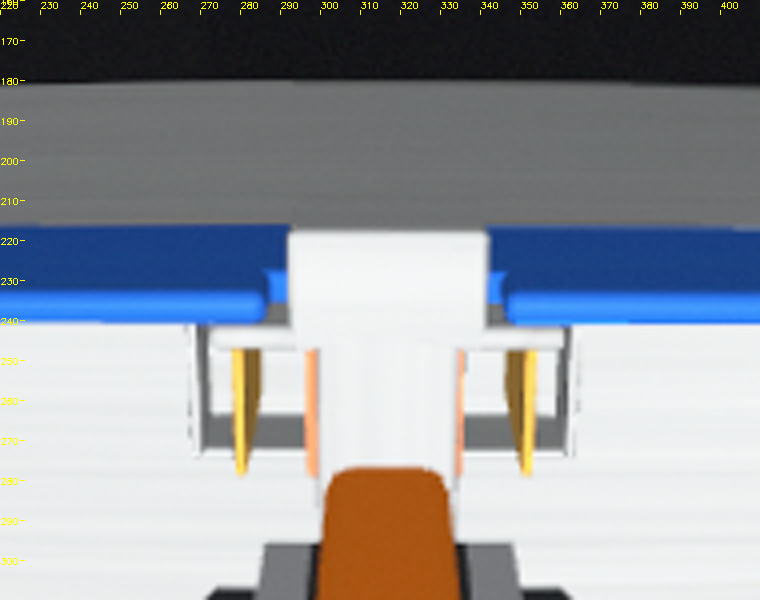

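Weight has come off (Fz went from −2.9 to about +0.7) at the expected height, and the picture shows the hook centred in the notch. Releasing.

Emit:
jog_arm(
  targets="0 0 0 0 0 0 0.8; 0 0 0 0 0 0 0.7; 0 0 0 0 0 0 0.6; 0 0 0 0 0 0 0.5; 0 0 0 0 0 0 0.5; 0 0 0 0 0 0 0.5; 0 0 0 0 0 0 0.5; 0 0 0 0 0 0 0.5; 0 0 0 0 0 0 0.5; 0 0 0 0 0 0 0.5",
)

```text
t: 18.22
eef_pos: [0.5297, 0.2039, 0.1125]
orientation: [-0.494, 0.494, 0.506, -0.506]
force: [0.0, -0.2, -0.2]
opening: 0.0425
```

```bash
python3 - <<'E'
from h import *
o=ctrl.get_obs();print(o['t'],o['eef_pos'],o['opening'],o['force'])
save('wrist','w12.png')
from crop import crop
crop('w12.png','w12c.png',200,160,440,400,3)
E
```

```text
18.2167 [0.5297286  0.20385018 0.11253164] 0.04253438349690916 [ 0.04452714 -0.19525961 -0.23981117]
```

View pics/w12c.png

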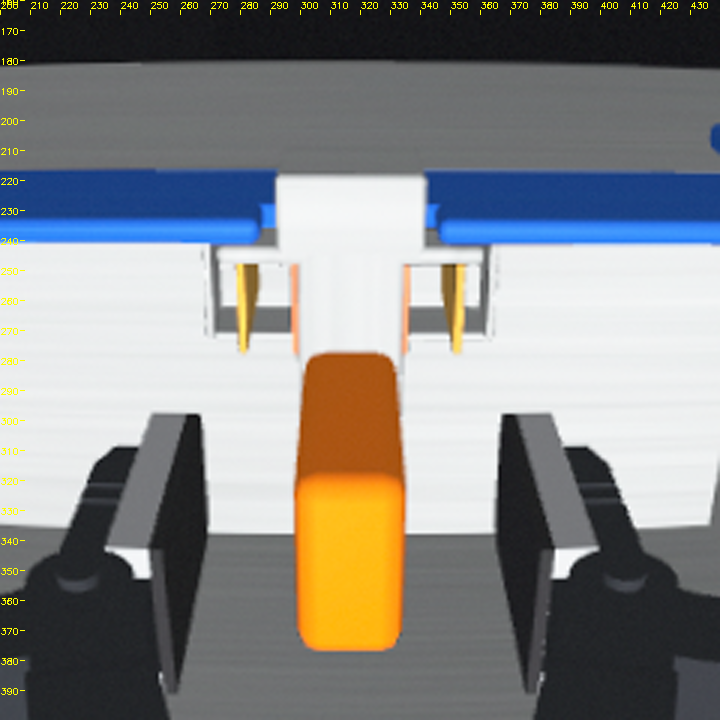

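Released, and the carrier stays put. I'll retreat straight up.

Emit:
jog_arm(
  targets="0 0 0.5 0 0 0 0.5; 0 0 1 0 0 0 0.5; 0 0 2 0 0 0 0.5; 0 0 3.5 0 0 0 0.5; 0 0 5.5 0 0 0 0.5; 0 0 8 0 0 0 0.5; 0 0 10.5 0 0 0 0.5; 0 0 12 0 0 0 0.5; 0 0 12 0 0 0 0.5; 0 0 12 0 0 0 0.5",
)

```text
t: 19.1
eef_pos: [0.5298, 0.2039, 0.2338]
orientation: [-0.493, 0.494, 0.507, -0.505]
force: [0.0, -0.4, -0.7]
opening: 0.0425
```

```bash
python3 - <<'E'
from h import *
o=ctrl.get_obs();print(o['t'],o['eef_pos'],o['opening'],o['force'])
c=get_calibration('wrist');print(c['eye'].tolist(),c['attitude'].tolist())
save('wrist','w13.png');save('side','s13.png');save('scene','c13.png')
from crop import crop
crop('w13.png','w13c.png',240,150,400,300,5)
crop('c13.png','c13c.png',195,140,325,260,6)
crop('s13.png','s13c.png',300,130,390,250,5)
E
```

```text
19.1 [0.52983536 0.20385738 0.23376965] 0.04250200703503037 [ 0.00692704 -0.37866118 -0.72527056]
[0.4467354758501869, 0.20317882865381548, 0.4117319689574002] [0.11429955340205401, 0.6890483725166978, 0.7059235797060921, 0.11755786676831873]
```

View pics/w13c.png

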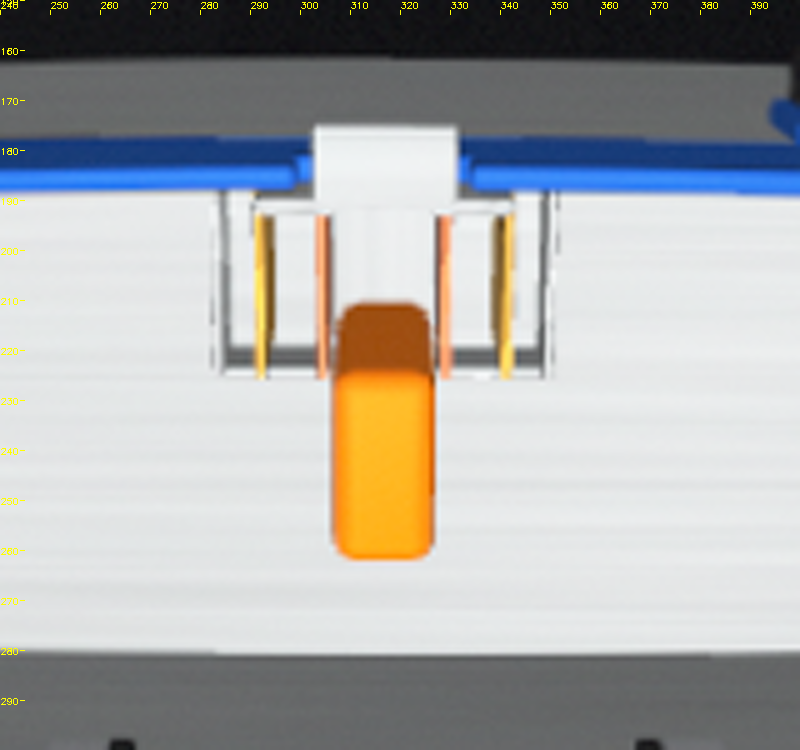

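View pics/c13c.png

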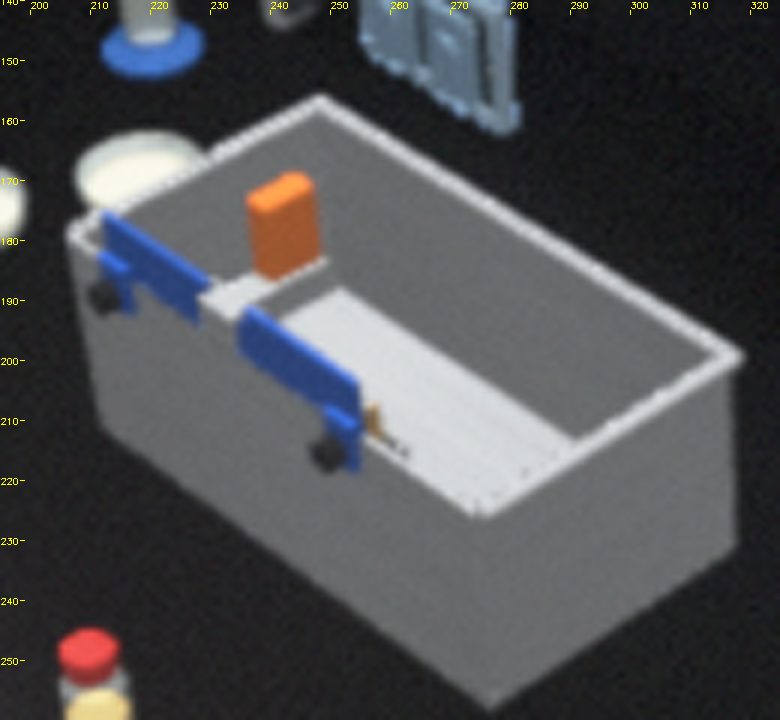

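View pics/s13c.png

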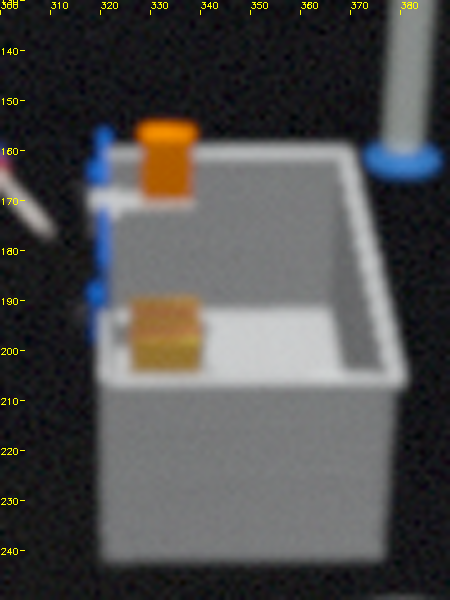

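The carrier hangs upright in the notch with its roof recessed between the strip's two halves, and the gripper is well clear. The vial, seen in the corner of the scene crop, looks unmoved.

```bash
python3 - <<'E'
from bp import *
eye=np.array([0.4467354758501869,0.20317882865381548,0.4117319689574002]);att=[0.11429955340205401,0.6890483725166978,0.7059235797060921,0.11755786676831873]
print(bp(eye,att,[(302.5,175.5),(331,175.5)],.136).mean(0)+[.007,0,0],'strip',bp(eye,att,[(290,183.3),(290,187.3),(345,183.3),(345,187.3)],.14).mean(0))
from workcell import ctrl
print(ctrl.hand_in())
E
```

```text
[0.49725125 0.20446754 0.136     ] strip [0.49693081 0.20518659 0.14      ]
the job is handed in; nothing more can be done
None
```

The carrier is hanging by its hook in the notch of the blue strip, coupons inside the bath. I let go, backed the gripper off 12 cm and handed the job in at about 19 s of the 64 s. The hand-in reports no verdict.

- **Missed first grasp:** the fingers shut on nothing. In the pictures the real fingertips sit about 30 mm behind the reported TCP, so they closed at the very top of the grip block. I went about 3 cm deeper and the second grasp held.
- **Seating:** I found the notch with the wrist camera and lowered in small steps. The carrier's weight came off (vertical force from −2.9 N to about +0.7 N) with the carrier's underside at about z 24 mm, the height stated for fully home.
- **Last checks:** after release, the middle of the hook sits within about 0.5 mm of the strip's middle plane, measured in the wrist image with the hook's height assumed. All three cameras show the hook recessed in the notch and the carrier upright.
- **Glassware:** I did not measure it after the move. The vial looks unmoved in the last scene crop. I did not re-check the beaker and flask; the route passed above or clear of them and no knock was felt.
- **Measurement noise:** some readings disagreed by 1–3 mm. The reported TCP height wobbled by about 3 mm, and the strip measured 3.3 mm thick instead of 4 mm. Neither affected the fit.

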